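Clip the thermometer holder onto the pan and fit the probe

TASK

Set up the probe thermometer on the steel pan: squeeze the sprung clip's levers to take it off the upright chopping board, clip it down onto the pan's rim wherever there is room, resting on the rim with its two eyes on the inside, and let go. Then take the thermometer (square white head) out of the wooden tool block and slide its stem down through both eyes until its collar rests on the upper one. Leave the pan where it stands and do not push or knock over anything else.

Things in the scene. Friction and masses are not known exactly. Their poses are not given: they have to be found in the camera images.
- clip: Steel spring clip about 105 mm tall, upright when clamped (z up). Origin: on the gripping face of its flat jaw, level with the bar that rests on the edge. x points from the other jaw towards the side with the eyes. Jaws 24 mm wide reach 30 mm below the origin; pivot 16 mm above it; two upright levers, 24 mm wide in y, with ribbed rubber grips centred 54 mm and ending 70 mm above it.
- clip_eye (a point): Centre of the upper eye's top face, 22 mm in x, 40 mm in y, 35 mm above the clip's origin. The clip carries two 10 mm eyes, one exactly below the other (lower one 28 mm down), in steel tabs 3 mm thick, 26 x 28 mm. Eye axis = the clip's z. Things pass the eyes from above.
- clip_jaw (a joint): Clip's hinge along its y axis, rad: 0 jaws shut, 0.12 on the pan's 4 mm wall, 0.27 on the 10 mm board, 0.5 jaws 18 mm apart, stop 0.62. Grips' outer faces are 61 mm apart at 0 and 41 mm at 0.5, when they are parallel; squeezing takes about 8 N shut, 14 N open. Squeezed midway, both halves swing 0.25 rad either side, so the held clip's z leans 0.25 rad.
- pot: Open round steel pan, 190 mm outside diameter, 90 mm tall, wall 4 mm upright and plain at the rim; loose, about 2 kg. Origin at the centre of its underside, z up. Two loop handles at +y and -y, reaching to 127 mm from its axis, 80 mm wide, 20 to 28 mm below the rim: clip at least 35 degrees away from them.
- pot_rim (a point): Centre of the pan's mouth at rim height (90 mm above its origin). The wall's middle runs 93 mm from this point, the inner face 91 mm. The clip is home when its bar rests on the rim; fingers that draw back as they open can drag it up a few mm, so keep it pressed down while letting go.
- board_rack: Fixed rack, wooden foot 90 x 150 mm, holding two chopping boards on edge. Origin: centre of the foot's underside; z up. The clip sits on the taller board: 10 mm thick (x -5 to +5 mm), 160 mm long along y, top edge 133 mm above the origin. The lower board (x -36 to -24 mm) ends 80 mm up. The clip's x axis is this x axis and its origin is on the board's +x face.
- tool_block: Fixed dark wooden block, 66 mm in x, 160 mm in y, 100 mm tall, origin at the centre of its underside. Three 10 mm holes go down through it at y = -50, 0 and +50 mm; three tools stand in them in an order that changes.
- thermometer: Probe thermometer, about 60 g, standing upright (z up) in the block. Origin: underside of its collar on the stem's axis. Below: stem 6 mm thick, 95 mm long, pointed. Above: collar 14 mm across, 18 mm tall, then a white rounded-square head 36 x 36 x 20 mm (18 to 38 mm above the origin) with flat sides across x and y and a small grey screen on top.
- thermo_tip (a point): Pointed lower end of the thermometer's stem, 95 mm below its origin.
- slate_board: Fixed dark slate slab, 282 x 282 x 8 mm, under the pan. Origin: centre of its underside. Wall cabinets hang 0.49 m above the worktop from x = 0.64 m on, so the near half of the pan has the most room above it.
- ice_pick: Stays in the block: ice pick with a turned wooden handle 26 mm thick, reaching 59 mm above the block's top. Origin at the block's top on its axis.
- skewer: Stays in the block: skewer with a wooden ball grip 29 mm across, reaching 43 mm above the block's top. Origin at the block's top on its axis.
- salt_shaker: Bystander on a corner of the slate (far left, far right or near left, never the same as the next two): grey and clear shaker 44 mm across, 90 mm tall; origin at its foot.
- lotion_bottle: Bystander on another of these slate corners: slim white bottle with copper cap, 56 mm across, 304 mm tall, tips easily; origin at its foot.
- vanilla_bottle: Bystander on the third of these slate corners: dropper bottle 33 mm across, 102 mm tall; origin at its foot.
- cookie_jar: Bystander: clear jar of sweets with red lid, 81 mm across, 163 mm tall; origin at its foot.
- kitchen_timer: Bystander: round white wind-up timer, 66 mm across, 61 mm tall; origin at its foot.
- tuna_tin: Bystander: tin 86 mm across, 40 mm tall; origin at its foot.
- island_mug: Bystander: pink and white mug with a handle, 90 x 122 mm, 105 mm tall; origin at its foot.
Mind the look-alikes: they are no part of the job. Leave any green look-alike of the thermometer alone.

How it is judged:
On the way, in this order (a step that is already met when the one before it is completed fails the run):
1. the clip grips the pan's rim, eyes on the inside, and has been let go (z of clip in the frame of pot_rim between -0.004 and 0.007 m and horizontal distance between clip and pot_rim between 0.083 and 0.097 m and horizontal distance between clip_eye and pot_rim below 0.085 m and angle between clip's own z axis and vertical below 0.15 rad and value of joint clip_jaw between 0.06 and 0.22 rad and contact force between the fingers and clip below 0.05 N), for 0.2 s.
2. the thermometer's stem is through both eyes and its collar rests on the upper one (z of thermometer in the frame of clip_eye between -0.003 and 0.004 m and horizontal distance between thermometer and clip_eye below 0.005 m and angle between the z axis of thermometer and the z axis of clip, either way round below 0.12 rad and z of thermo_tip in the frame of pot_rim below -0.045 m), for 0.2 s.
At the end, for the whole second after the job is handed in: Clip on the rim: bar -4 to +7 mm of rim height, jaw face 83 to 97 mm from the pan's axis, eye within 85 mm of it, upright to 0.15 rad, jaws on the wall (0.06 to 0.22). Collar on the upper eye (-3 to +4 mm, within 5 mm of centre, axes within 0.12 rad), tip 45 mm below the rim; all at rest (all of step 2 and z of clip in the frame of pot_rim between -0.004 and 0.007 m and horizontal distance between clip and pot_rim between 0.083 and 0.097 m and horizontal distance between clip_eye and pot_rim below 0.085 m and angle between clip's own z axis and vertical below 0.15 rad and value of joint clip_jaw between 0.06 and 0.22 rad and linear speed of each of thermometer, clip below 0.02 m/s and angle between pot's own z axis and vertical below 0.05 rad); the robot touches nothing.
It fails at once if the pan is shoved more than 25 mm or tipped (distance of pot from where it was at the start of the episode above 0.025 m or angle between pot's own z axis and vertical above 0.12 rad).
It fails at once if a bystander is moved more than 25 mm or knocked over (distance of any of salt_shaker, lotion_bottle, vanilla_bottle, cookie_jar, kitchen_timer, tuna_tin, island_mug, ice_pick, skewer from where it was at the start of the episode above 0.025 m or angle between any of salt_shaker, lotion_bottle, vanilla_bottle, cookie_jar, kitchen_timer, tuna_tin, island_mug, ice_pick, skewer's own z axis and vertical above 0.35 rad).
It also fails if it takes over 72 s, if anything falls off the work surface, if the arm or the gripper's body presses on something with over 40 N, if the wrist force passes 120 N, or if a joint passes its speed limit or range.

ROBOT

A 6-joint arm with a two-finger parallel gripper is mounted at the origin on a cart in front of the work surface, level with it; the furniture and walls round the work are solid. World frame = base frame: x ahead of the robot, y to its left, z up, the work surface at z = 0. Lengths are in m, angles in rad, forces in N, time in s.
With the tool pointing down it reaches from about 0.4 to 0.925 m from the base axis. Payload 3.4 kg.
Tool frame: the origin (TCP) lies on the centre line of the jaws, within the pads' length; the fingertips stand 25 mm ahead of it and the grasp point (between the pads) lies 6 mm ahead of it; z points along the fingers, y is the direction in which the jaws open and shut (so a half turn about z gives the same grasp; the last joint's range is limited). The gripper opens to 85 mm and grips with 20 to 120 N. Pads are 22 mm wide; open, the fingers measure 114 mm over their backs; the gripper's body (76 mm by 85 mm) begins 54 mm behind the grasp point. The pads swing forward as they close: fully open they stand 13 mm farther back than shut.
Start: joints at [1.089, 0.307, 1.506, -0, 1.328, -0.073], TCP at [0.229, 0.528, 0.256] pointing down, gripper open.
Joint ranges: [-3.12, 3.12], [-1.05, 2.28], [0.14, 2.33], [-1.42, 4.57], [0.1, 2.73], [-2.68, 2.68]. Speed limits (rad/s): [2.57, 2.57, 3.14, 3.14, 3.14, 3.14].

INTERFACE

Orientations are given as a unit quaternion [w, x, y, z].
In Python, from bench import arm gives the robot as it stands.
- The arm moves only by the shell command python3 -m handwheel 'ROWS' [FORCE]. ROWS is JSON, one flat list of numbers, 5 for each row, row after row: the finger opening in cm, from 0 to 8.54, then the shift along the tool's x, y, z in cm, then the turn about the tool's z in degrees. A call has 1 to 5 rows; each row shifts and turns the pose as measured when the row begins, along the tool's axes as they then stand; what a row does not reach is not made up. A row lasts 1/12 s, in which the tool goes at most 41.7 mm and 7.16 degrees, less where a joint would pass 70% of its speed; a pose out of reach is approached as far as the arm can. A call is refused whole if a number of a shift passes 4.17 or a number of a turn 7.16, either way. A call with a gripper value outside its range is refused whole. The fingers move at their own pace and stop on an object; FORCE is the grip in N (left out, the last holds). Time passes only in rows, so rows that do not move let the fingers close. It gives the time, the measured TCP pose, the force and the opening at its end, in the units of the state.
- arm.get_state(): the state, without advancing time (a new reading comes with each control period).
- arm.get_image(name): name is "side" or "top" or "wrist"; returns the picture (384x512x3 uint8, red, green, blue); there is no depth.
- arm.camera_model(name): a dict with "intrinsics" (3x3 intrinsics, pixels), "xyz" and "attitude" of the camera in the world; the wrist camera has in their place "T_tool_cam" (4x4, takes a point from camera to tool coordinates, whose origin is the TCP and whose axes are the flange's). Camera axes: x right, y up, looking along -z (the intrinsics and any distortion apply to the point x, -y, -z); pixel columns grow to the right and rows downward; lengths in m; the calibration is good to about 2 mm. A picture is of the moment at which its call begins: read the wrist's pose just before it. camera_model takes no time and is no camera call.
- arm.job_done(): hands the job in, once; it reports no verdict.
The state is a dict: "time_s": time; "joints": joint angles; "joint_velocities": joint speeds; "effort": joint torques, N m; "tool_pos": TCP position; "orientation": TCP orientation; "ft_force": force on the tool from outside, world axes, zero at the start; "ft_torque": the same for the moment, N m; "finger_gap": finger opening in m.
Only numpy, scipy, OpenCV 4.12 (cv2) and the standard library are available. Lean on these libraries where they do the work, as an engineer would, in place of code of your own. Each camera call takes 0.05 s, during which the arm holds its last target.

## Working session

There is one attempt and no reset: what is moved stays moved. The work goes in short steps, Python scripts to look and compute and a shell command to move; the robot and the scene stay as the last step left them, time stands still between calls to the robot, and variables do not carry over. Pictures are saved under pics/ and viewed, and the job is handed in when it is done.

```bash
ls; mkdir -p pics; cat > h.py <<'E'
from bench import arm
import numpy as np, cv2
E
python3 - <<'E'
from h import *
s=arm.get_state(); print(s)
for n in ["side","top","wrist"]:
    print(n,arm.camera_model(n))
    im=arm.get_image(n); cv2.imwrite(f"pics/{n}0.png",im[:,:,::-1])
E
```

```text
pics
{'time_s': 0.0, 'joints': array([ 1.08852523e+00,  3.07533947e-01,  1.50767532e+00, -5.32235010e-05,
        1.32835269e+00, -7.34968260e-02]), 'joint_velocities': array([-0.00069805,  0.00072999,  0.0016966 , -0.00109749,  0.00021773,
       -0.00059992]), 'effort': array([ 2.13001417e-04, -4.57554030e+01, -2.51911408e+01, -8.01573651e-05,
        1.34021961e-02, -5.73358577e-06]), 'tool_pos': array([0.22829546, 0.52704413, 0.2554026 ]), 'orientation': array([-2.45275224e-04,  2.02960709e-01,  9.79186387e-01, -9.53965525e-04]), 'ft_force': array([-0.1335238 ,  0.29134403, -0.19318517]), 'ft_torque': array([-0.02450158,  0.03727937,  0.01096061]), 'finger_gap': 0.08525975904657605}
side {'intrinsics': array([[401.50701917,   0.        , 257.11897764],
       [  0.        , 401.50701917, 193.6055851 ],
       [  0.        ,   0.        ,   1.        ]]), 'xyz': array([0.21048397, 0.85274879, 0.90316982]), 'attitude': array([-0.18932699, -0.08100562,  0.39017147,  0.8974183 ])}
top {'intrinsics': array([[405.99952709,   0.        , 252.24082046],
       [  0.        , 405.99952709, 191.4646452 ],
       [  0.        ,   0.        ,   1.        ]]), 'xyz': array([0.3890511 , 0.09369842, 1.4386203 ]), 'attitude': array([ 0.7076666 ,  0.03794126, -0.05057551, -0.70371199])}
wrist {'intrinsics': array([[322.55865857,   0.        , 254.50752005],
       [  0.        , 322.55865857, 198.37112119],
       [  0.        ,   0.        ,   1.        ]]), 'T_tool_cam': array([[ 8.69541953e-04,  9.62630454e-01,  2.70817010e-01,
         6.74839158e-02],
       [ 9.99999104e-01, -5.61306805e-04, -1.21561843e-03,
        -1.01746781e-03],
       [-1.01817989e-03,  2.70817824e-01, -9.62630079e-01,
        -1.16514571e-01],
       [ 0.00000000e+00,  0.00000000e+00,  0.00000000e+00,
         1.00000000e+00]])}
```

View pics/side0.png

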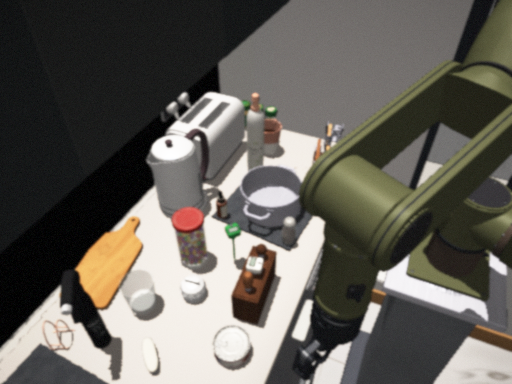

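View pics/top0.png

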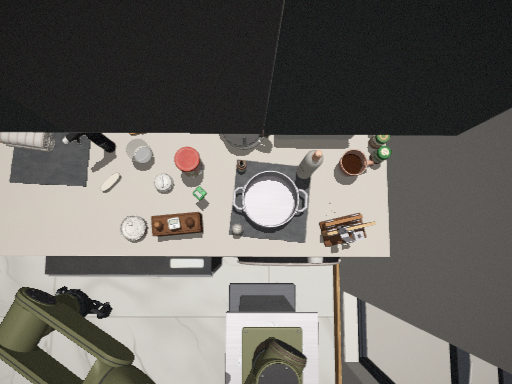

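View pics/wrist0.png

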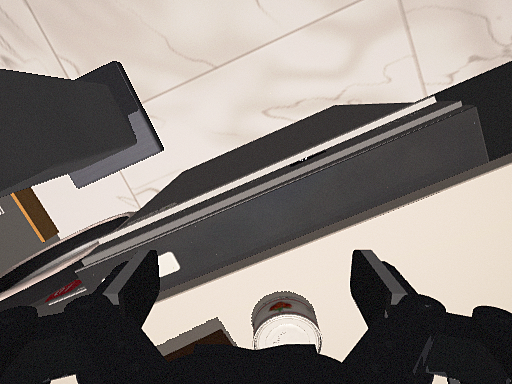

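```bash
cat >> h.py <<'E'
from scipy.spatial.transform import Rotation as R
def rot(q): return R.from_quat([q[1],q[2],q[3],q[0]]).as_matrix()
def cam(n,s=None):
    m=arm.camera_model(n); K=m["intrinsics"]
    if n=="wrist":
        s=s or arm.get_state(); T=m["T_tool_cam"]; Q=rot(s["orientation"])
        return K,Q@T[:3,:3],Q@T[:3,3]+s["tool_pos"]
    return K,rot(m["attitude"]),m["xyz"]
def ray(c,u,v):
    K,Rc,p=c; d=np.array([(u-K[0,2])/K[0,0],-(v-K[1,2])/K[1,1],-1.]); d=Rc@d
    return p,d
def onz(c,u,v,z):
    p,d=ray(c,u,v); return p+d*(z-p[2])/d[2]
def proj(c,P):
    K,Rc,p=c; q=Rc.T@(np.asarray(P)-p); return K[0,2]+K[0,0]*q[0]/-q[2], K[1,2]-K[1,1]*q[1]/-q[2]
def tri(*rs):
    A=np.zeros((3,3));b=np.zeros(3)
    for p,d in rs:
        d=d/np.linalg.norm(d);M=np.eye(3)-np.outer(d,d);A+=M;b+=M@p
    X=np.linalg.solve(A,b); return X,[np.linalg.norm(np.cross(X-p,d/np.linalg.norm(d))) for p,d in rs]
def crop(im,x0,y0,w,h,f,name):
    cv2.imwrite("pics/"+name,cv2.resize(im[y0:y0+h,x0:x0+w,::-1],None,fx=f,fy=f,interpolation=cv2.INTER_CUBIC))
E
python3 - <<'E'
from h import *
im=cv2.imread("pics/top0.png")[:,:,::-1]
crop(im,300,190,90,70,8,"t_rack.png"); crop(im,220,140,130,110,6,"t_pan.png"); crop(im,110,130,110,120,5,"t_block.png")
im=cv2.imread("pics/side0.png")[:,:,::-1]
crop(im,200,90,160,120,5,"s_pan.png"); crop(im,200,200,120,120,5,"s_block.png")
c=cam("top")
for u,v,z in [(270,199,.098),(345,230,.13),(177,224,.1),(240,199,.07),(303,201,.07)]: print(onz(c,u,v,z))
E
```

```text
[0.53311024 0.01092878 0.098     ]
[ 0.43071776 -0.22903565  0.13      ]
[0.44849552 0.31641263 0.1       ]
[0.53546676 0.1109474  0.07      ]
[ 0.53000852 -0.1029639   0.07      ]
```

View pics/t_rack.png

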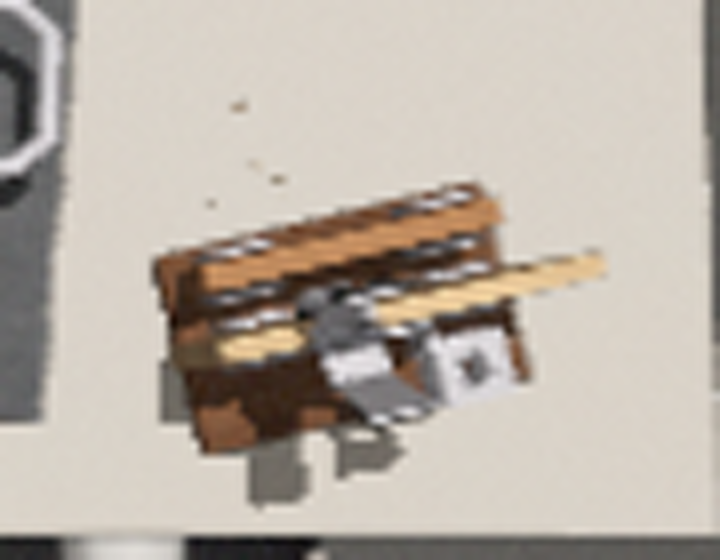

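View pics/t_pan.png

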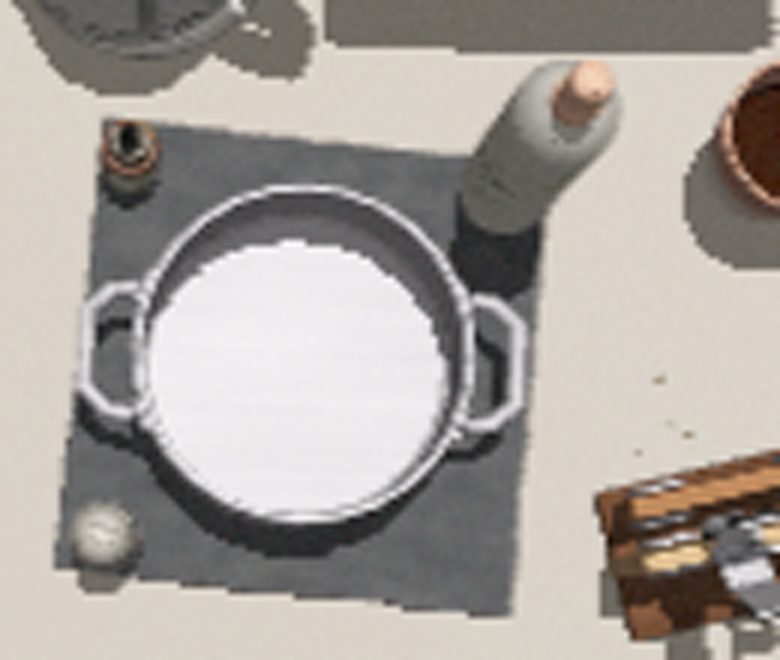

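View pics/t_block.png

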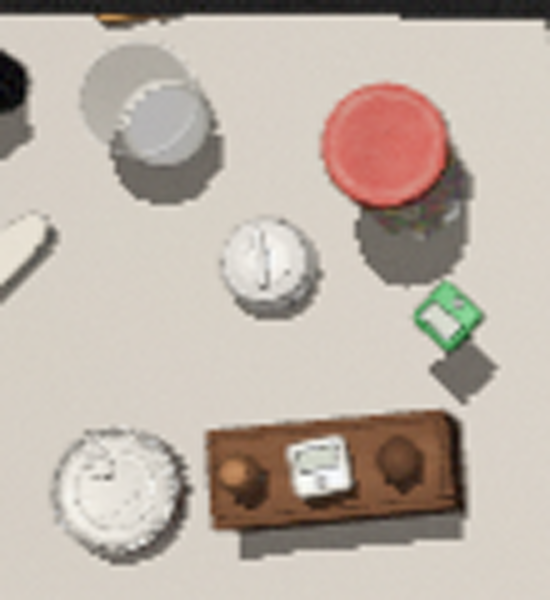

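View pics/s_pan.png

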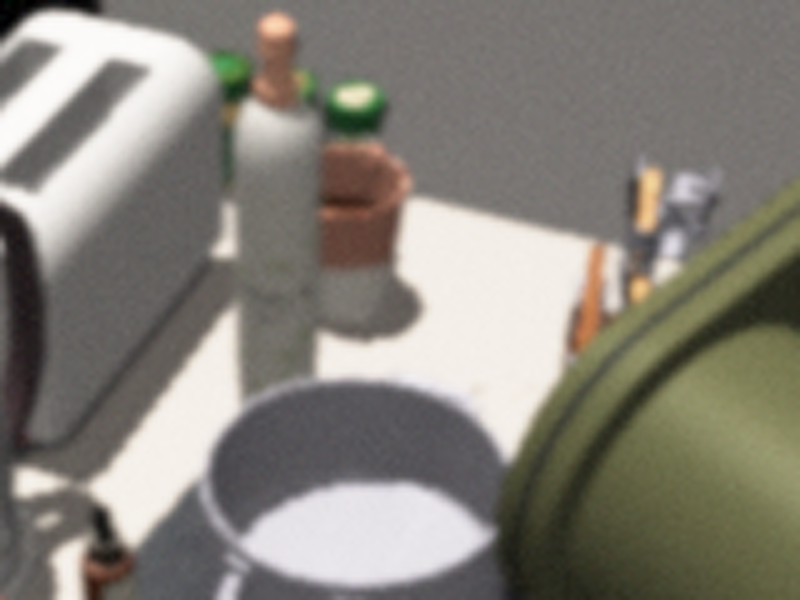

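View pics/s_block.png

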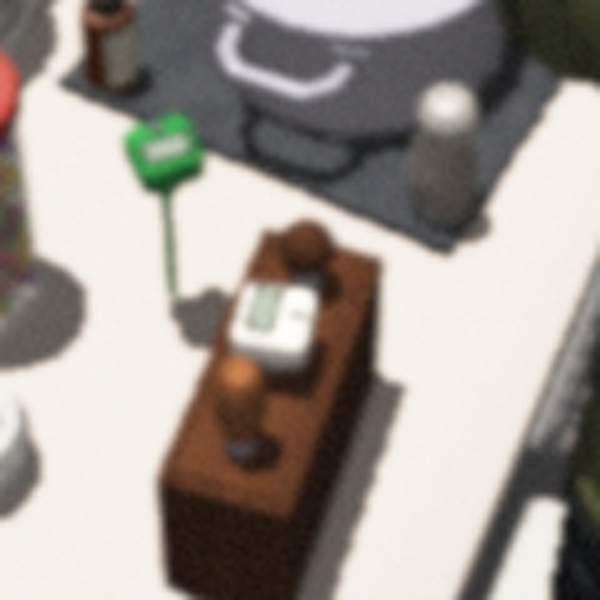

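```bash
cat > plan.py <<'E'
import sys
from h import *
# usage: plan.py x y z yawdeg(tool x) gap [maxstep_cm]
x,y,z,yaw,g=map(float,sys.argv[1:6]); st=float(sys.argv[6]) if len(sys.argv)>6 else 4.0
s=arm.get_state(); Q=rot(s["orientation"]); p=s["tool_pos"]
y0=np.degrees(np.arctan2(Q[1,0],Q[0,0])); q6=s["joints"][5]
dy=(yaw-y0+180)%360-180   # world yaw change ; tool turn=-dy
cands=[t for t in (-dy,-dy+360,-dy-360) if abs(q6+np.radians(t))<2.62+.3]
turn=min(cands,key=abs)
d=np.array([x,y,z])-p
n=int(np.ceil(max(np.linalg.norm(d)*100/st,abs(turn)/7.0,1)-1e-6))
print("pos",p.round(4),"yaw",y0.round(2),"tilt",np.degrees(np.arccos(-Q[2,2])).round(2),"q",s["joints"].round(2),"t",round(s["time_s"],2),"gap",round(s["finger_gap"],4),"F",s["ft_force"].round(1))
print("d",d.round(4),"turn",round(turn,1),"n",n)
rows=[]
for i in range(n):
    c=R.from_rotvec(Q[:,2]*np.radians(turn)*i/n).as_matrix()@Q
    t=c.T@d*100/n
    rows.append([g]+[round(float(a),2) for a in t]+[round(turn/n,1)])
for i in range(0,n,5): print("'[%s]'"%", ".join(",".join("%g"%a for a in r) for r in rows[i:i+5]))
E
python3 plan.py 0.42 0.316 0.27 90 8.5
```

```text
pos [0.2284 0.5272 0.2556] yaw 156.57 tilt 0.09 q [ 1.09  0.31  1.51 -0.    1.33 -0.07] t 0.15 gap 0.0853 F [-0.2  1.   0.3]
d [ 0.1916 -0.2112  0.0144] turn 66.6 n 10
'[8.5,-2.6,-1.18,-0.14,6.7, 8.5,-2.72,-0.87,-0.14,6.7, 8.5,-2.8,-0.55,-0.14,6.7, 8.5,-2.84,-0.22,-0.14,6.7, 8.5,-2.85,0.11,-0.14,6.7]'
'[8.5,-2.82,0.44,-0.14,6.7, 8.5,-2.75,0.77,-0.14,6.7, 8.5,-2.64,1.08,-0.14,6.7, 8.5,-2.5,1.38,-0.14,6.7, 8.5,-2.32,1.66,-0.14,6.7]'
```

```bash
python3 -m handwheel '[8.5,-2.6,-1.2,-0.1,6.7, 8.5,-2.7,-0.9,-0.1,6.7, 8.5,-2.8,-0.5,-0.1,6.7, 8.5,-2.8,-0.2,-0.1,6.7, 8.5,-2.9,0.1,-0.1,6.7]'
python3 -m handwheel '[8.5,-2.8,0.4,-0.1,6.7, 8.5,-2.8,0.8,-0.1,6.7, 8.5,-2.6,1.1,-0.1,6.7, 8.5,-2.5,1.4,-0.1,6.7, 8.5,-2.3,1.7,-0.1,6.7]'
python3 plan.py 0.42 0.316 0.27 90 8.5
python3 - <<'E'
from h import *
crop(arm.get_image("wrist"),0,0,512,384,1.5,"w1.png")
E
```

```text
time_s: 0.57
tool_pos: [0.3219, 0.4213, 0.258]
orientation: [-0.002, 0.483, 0.876, -0.002]
ft_force: [0.3, -0.2, 0.7]
finger_gap: 0.0849
time_s: 0.98
tool_pos: [0.4177, 0.3067, 0.2616]
orientation: [-0.001, 0.725, 0.689, -0.004]
ft_force: [0.7, 0.4, -0.9]
finger_gap: 0.0851
pos [0.4177 0.3067 0.2616] yaw 87.11 tilt 0.45 q [0.55 0.23 1.61 0.   1.31 0.6 ] t 0.98 gap 0.0851 F [ 0.7  0.4 -0.9]
d [0.0023 0.0093 0.0084] turn -2.9 n 1
'[8.5,0.94,0.17,-0.84,-2.9]'
```

View pics/w1.png

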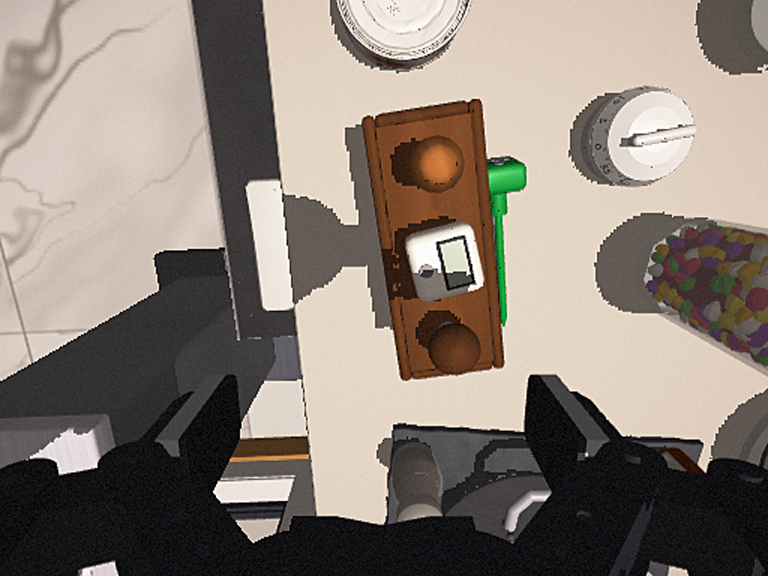

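```bash
python3 - <<'E'
from h import *
s=arm.get_state(); c=cam("wrist",s); im=arm.get_image("wrist")
crop(im,220,50,140,210,4,"w1z.png"[:-4]+".png")
# ball/pick/head rough
print("head top ctr",onz(c,445/1.5,262/1.5,.138))
for u,v in [(363,118),(482,100),(502,368),(406,380)]: print("blk corner",onz(c,u/1.5,v/1.5,.1).round(4))
t=arm.get_image("top"); crop(t,110,130,110,120,5,"t2.png")
E
```

```text
head top ctr [0.45481307 0.31876701 0.138     ]
blk corner [0.4168 0.3923 0.1   ]
blk corner [0.4809 0.3976 0.1   ]
blk corner [0.4933 0.2411 0.1   ]
blk corner [0.4332 0.2363 0.1   ]
```

View pics/w1z.png

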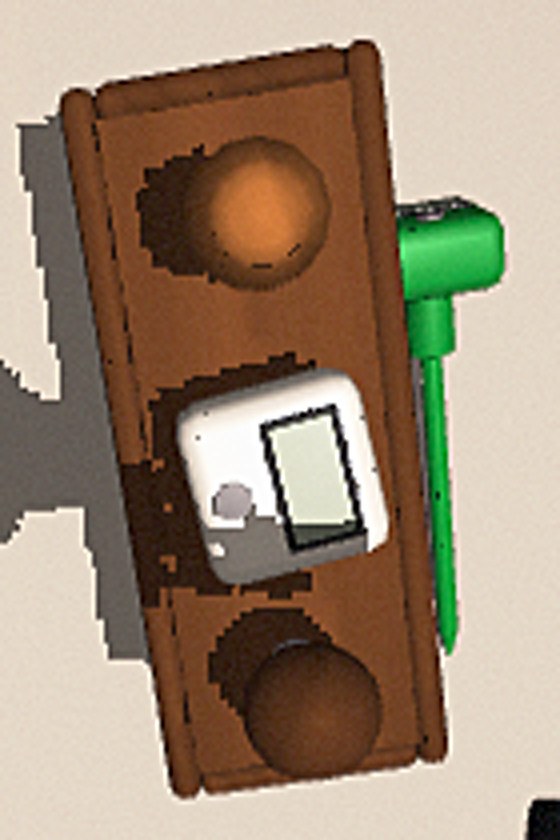

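View pics/t2.png

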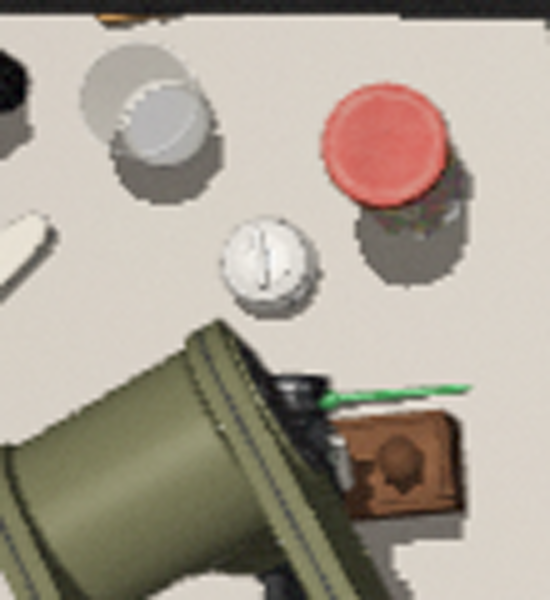

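```bash
python3 - <<'E'
from h import *
s=arm.get_state(); c=cam("wrist",s); im=arm.get_image("wrist")
print(s["tool_pos"],s["time_s"])
hsv=cv2.cvtColor(im,cv2.COLOR_RGB2HSV)
m=((hsv[:,:,1]<70)&(hsv[:,:,2]>80)).astype(np.uint8); m[:138]=0;m[200:]=0;m[:,:262]=0;m[:,322:]=0
m=cv2.morphologyEx(m,cv2.MORPH_CLOSE,np.ones((5,5)))
cs,_=cv2.findContours(m,0,2); k=max(cs,key=cv2.contourArea)
pts=np.array([onz(c,u,v,.137)[:2] for u,v in k[:,0,:].astype(float)]).astype(np.float32)
r=cv2.minAreaRect(pts); print(r, cv2.minAreaRect(k))
E
```

```text
[0.4183213  0.30651412 0.26163636] 1.1333
((0.4501411020755768, 0.32340294122695923), (0.03489694744348526, 0.03666871413588524), 12.324645042419434) ((295.41180419921875, 173.64706420898438), (47.051910400390625, 46.566837310791016), 75.96376037597656)
```

```bash
python3 plan.py 0.46 -0.02 0.32 90 8.5 4.1
```

```text
pos [0.4174 0.3074 0.2616] yaw 87.39 tilt 0.47 q [0.55 0.23 1.61 0.   1.31 0.6 ] t 1.18 gap 0.0849 F [ 0.2  0.3 -0.1]
d [ 0.0426 -0.3274  0.0584] turn -2.6 n 9
'[8.5,-3.62,0.63,-0.64,-0.3, 8.5,-3.62,0.62,-0.64,-0.3, 8.5,-3.62,0.6,-0.64,-0.3, 8.5,-3.62,0.58,-0.64,-0.3, 8.5,-3.63,0.56,-0.64,-0.3]'
'[8.5,-3.63,0.54,-0.64,-0.3, 8.5,-3.63,0.52,-0.64,-0.3, 8.5,-3.64,0.5,-0.64,-0.3, 8.5,-3.64,0.49,-0.64,-0.3]'
```

```bash
python3 -m handwheel '[8.5,-3.6,0.6,-0.6,-0.3, 8.5,-3.6,0.6,-0.6,-0.3, 8.5,-3.6,0.6,-0.6,-0.3, 8.5,-3.6,0.6,-0.6,-0.3, 8.5,-3.6,0.6,-0.6,-0.3]' >/dev/null
python3 -m handwheel '[8.5,-3.6,0.5,-0.6,-0.3, 8.5,-3.6,0.5,-0.6,-0.3, 8.5,-3.6,0.5,-0.6,-0.3, 8.5,-3.6,0.5,-0.6,-0.3, 8.5,0,0,0,0]'
python3 - <<'E'
from h import *
s=arm.get_state(); np.save("w2s.npy",np.r_[s["tool_pos"],s["orientation"]])
im=arm.get_image("wrist"); cv2.imwrite("pics/w2raw.png",im[:,:,::-1]); crop(im,0,0,512,384,1.5,"w2.png")
E
python3 plan.py 0.42 -0.22 0.32 -77 8.5 4.1
```

```text
time_s: 2.02
tool_pos: [0.4615, -0.0155, 0.3148]
orientation: [-0.005, 0.692, 0.722, -0.003]
ft_force: [0.3, -0.3, -0.1]
finger_gap: 0.0845
pos [ 0.4605 -0.0128  0.3142] yaw 92.49 tilt 0.81 q [-0.12  0.11  1.62  0.    1.42 -0.17] t 2.07 gap 0.0854 F [ 0.8 -0.  -0.4]
d [-0.0405 -0.2072  0.0058] turn 169.5 n 25
'[8.5,-0.82,-0.2,-0.02,6.8, 8.5,-0.84,-0.1,-0.02,6.8, 8.5,-0.84,-0,-0.02,6.8, 8.5,-0.84,0.1,-0.02,6.8, 8.5,-0.82,0.2,-0.02,6.8]'
'[8.5,-0.79,0.29,-0.02,6.8, 8.5,-0.75,0.38,-0.02,6.8, 8.5,-0.7,0.47,-0.02,6.8, 8.5,-0.64,0.55,-0.02,6.8, 8.5,-0.57,0.62,-0.02,6.8]'
'[8.5,-0.49,0.68,-0.02,6.8, 8.5,-0.41,0.74,-0.02,6.8, 8.5,-0.32,0.78,-0.02,6.8, 8.5,-0.22,0.81,-0.02,6.8, 8.5,-0.13,0.83,-0.02,6.8]'
'[8.5,-0.03,0.84,-0.02,6.8, 8.5,0.07,0.84,-0.02,6.8, 8.5,0.17,0.83,-0.02,6.8, 8.5,0.27,0.8,-0.02,6.8, 8.5,0.36,0.76,-0.02,6.8]'
'[8.5,0.45,0.72,-0.02,6.8, 8.5,0.53,0.66,-0.02,6.8, 8.5,0.6,0.59,-0.02,6.8, 8.5,0.67,0.52,-0.02,6.8, 8.5,0.72,0.43,-0.02,6.8]'
```

View pics/w2.png

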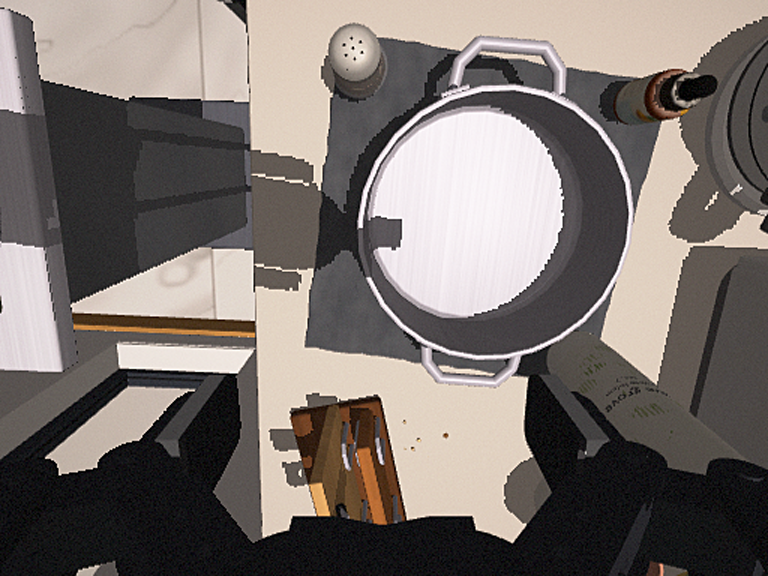

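```bash
cat > rim.py <<'E'
from h import *
def rimfit(im,c,c0,z=.098,r0=.095,angs=None):
    g=cv2.GaussianBlur(cv2.cvtColor(im,cv2.COLOR_RGB2GRAY).astype(np.float32),(3,3),0)
    P=[]
    for a in np.radians(angs):
        rr=np.linspace(.08,.112,120); 
        uv=np.array([proj(c,[c0[0]+r*np.cos(a),c0[1]+r*np.sin(a),z]) for r in rr]).astype(np.float32)
        val=cv2.remap(g,uv[:,0].reshape(1,-1),uv[:,1].reshape(1,-1),cv2.INTER_LINEAR)[0]
        d=val[8:]-val[:-8]; i=np.argmin(d)
        if d[i]<-40: P.append([c0[0]+rr[i+4]*np.cos(a),c0[1]+rr[i+4]*np.sin(a)])
    P=np.array(P)
    for _ in range(4):
        A=np.c_[2*P,np.ones(len(P))]; x=np.linalg.lstsq(A,(P**2).sum(1),rcond=None)[0]
        r=np.sqrt(x[2]+x[0]**2+x[1]**2); e=np.hypot(*(P-x[:2]).T)-r; P=P[np.abs(e)<max(.0015,1.5*e.std())]
    return x[:2],r,e.std(),len(P)
E
python3 - <<'E'
from rim import *
v=np.load("w2s.npy"); c=cam("wrist",dict(tool_pos=v[:3],orientation=v[3:]))
im=cv2.imread("pics/w2raw.png")[:,:,::-1]
c0=[.533,.011]
for i in range(3):
    f=rimfit(im,c,c0,angs=list(range(0,65,3))+list(range(120,245,3))+list(range(300,360,3))); c0=f[0]; print(f)
for u,w in [(460,88),(562,88),(425,350),(520,352)]: print(onz(c,u/1.5,w/1.5,.074))
for u,w in [(510,40),(468,383)]: print("handle",onz(c,u/1.5,w/1.5,.074))
print("salt",onz(c,355/1.5,48/1.5,.098))
im=cv2.imread("pics/top0.png")[:,:,::-1]; c=cam("top"); c0=[.533,.011]
for i in range(3):
    f=rimfit(im,c,c0,angs=list(range(0,65,3))+list(range(120,245,3))+list(range(300,360,3))); c0=f[0]; print(f)
E
```

```text
(array([0.53572781, 0.00919609]), np.float64(0.09382853642939178), np.float64(0.0002622905073051381), 72)
(array([0.53572566, 0.00922359]), np.float64(0.09380839004326152), np.float64(0.00026302088314300424), 71)
(array([0.53573545, 0.00918566]), np.float64(0.09383006391957831), np.float64(0.0002568134238709967), 71)
[0.50778493 0.10291939 0.074     ]
[0.5771339  0.10589318 0.074     ]
[ 0.49701753 -0.0894098   0.074     ]
[ 0.57191279 -0.08743213  0.074     ]
handle [0.53840479 0.13387328 0.074     ]
handle [ 0.53348606 -0.11608129  0.074     ]
salt [0.4370379  0.11978184 0.098     ]
(array([0.5372741 , 0.01035922]), np.float64(0.09572465293072231), np.float64(0.0005612935952763896), 33)
(array([0.53818118, 0.00980216]), np.float64(0.09667806011581122), np.float64(0.0005051145154568333), 29)
(array([0.53776553, 0.00992494]), np.float64(0.09629572825716094), np.float64(0.0006024038928365435), 31)
```

```bash
python3 - <<'E'
from h import *
c=cam("top"); print(onz(c,318,155,.31),onz(c,300,178,.01))
E
python3 -m handwheel '[8.5,-0.8,-0.2,0,6.8, 8.5,-0.8,-0.1,0,6.8, 8.5,-0.8,0,0,6.8, 8.5,-0.8,0.1,0,6.8, 8.5,-0.8,0.2,0,6.8]' >/dev/null
python3 -m handwheel '[8.5,-0.8,0.3,0,6.8, 8.5,-0.8,0.4,0,6.8, 8.5,-0.7,0.5,0,6.8, 8.5,-0.6,0.5,0,6.8, 8.5,-0.6,0.6,0,6.8]' >/dev/null
python3 -m handwheel '[8.5,-0.5,0.7,0,6.8, 8.5,-0.4,0.7,0,6.8, 8.5,-0.3,0.8,0,6.8, 8.5,-0.2,0.8,0,6.8, 8.5,-0.1,0.8,0,6.8]' >/dev/null
python3 -m handwheel '[8.5,0,0.8,0,6.8, 8.5,0.1,0.8,0,6.8, 8.5,0.2,0.8,0,6.8, 8.5,0.3,0.8,0,6.8, 8.5,0.4,0.8,0,6.8]'
python3 plan.py 0.42 -0.22 0.32 -77 8.5 4.1
```

```text
[ 0.63698653 -0.11269442  0.31      ] [ 0.61863546 -0.10177347  0.01      ]
time_s: 3.73
tool_pos: [0.4202, -0.1336, 0.3033]
orientation: [-0.01, 0.92, -0.392, -0.021]
ft_force: [-0.2, 0.0, -0.5]
finger_gap: 0.0848
pos [ 0.4202 -0.1336  0.3033] yaw -46.16 tilt 2.69 q [-0.42  0.1   1.66  0.02  1.42  1.95] t 3.73 gap 0.0848 F [-0.2  0.  -0.5]
d [-0.0002 -0.0864  0.0167] turn 30.8 n 5
'[8.5,1.23,1.2,-0.39,6.2, 8.5,1.35,1.06,-0.39,6.2, 8.5,1.45,0.91,-0.39,6.2, 8.5,1.54,0.75,-0.39,6.2, 8.5,1.61,0.58,-0.39,6.2]'
```

```bash
python3 -m handwheel '[8.5,0,0,0,0, 8.5,0,0,0,0]'; cat > tilt.py <<'E'
from h import *
s=arm.get_state();Q=rot(s["orientation"]); print("zaxis deg",np.degrees(Q[:2,2]).round(2),"pos",s["tool_pos"].round(4),"yaw",np.degrees(np.arctan2(Q[1,0],Q[0,0])).round(1),"q",s["joints"].round(3),"F",s["ft_force"].round(1),"gap",s["finger_gap"].round(4),"t",round(s["time_s"],2))
E
python3 tilt.py
```

```text
time_s: 3.9
tool_pos: [0.4202, -0.1305, 0.3025]
orientation: [-0.01, 0.92, -0.39, -0.022]
ft_force: [-0.1, 0.5, 0.9]
finger_gap: 0.0849Traceback (most recent call last):
  File "tilt.py", line 2, in <module>
    s=arm.get_state();Q=rot(s["orientation"]); print("zaxis deg",np.degrees(Q[:2,2]).round(2),"pos",s["tool_pos"].round(4),"yaw",np.degrees(np.arctan2(Q[1,0],Q[0,0])).round(1),"q",s["joints"].round(3),"F",s["ft_force"].round(1),"gap",s["finger_gap"].round(4),"t",round(s["time_s"],2))
                                                                                                                                                                                                                                          ^^^^^^^^^^^^^^^^^^^^^
AttributeError: 'float' object has no attribute 'round'
```

```bash
sed -i 's/s\["finger_gap"\].round(4)/round(s["finger_gap"],4)/' tilt.py; python3 tilt.py; python3 -m handwheel '[8.5,1.2,1.2,-0.4,6, 8.5,1.4,1.1,-0.4,6, 8.5,1.5,0.9,-0.4,6]'>/dev/null; python3 tilt.py;  python3 -m handwheel '[8.5,1.5,0.8,-0.4,6, 8.5,1.6,0.6,-0.4,6]' >/dev/null; python3 tilt.py
```

```text
zaxis deg [-1.91  2.09] pos [ 0.4202 -0.1305  0.3025] yaw -45.9 q [-0.413  0.101  1.663  0.02   1.423  1.956] F [-0.1  0.5  0.9] gap 0.0849 t 3.9
zaxis deg [-2.1   2.45] pos [ 0.4205 -0.1757  0.3114] yaw -63.3 q [-0.504  0.122  1.616  0.02   1.457  2.169] F [ 0.3  0.6 -0.6] gap 0.085 t 4.15
zaxis deg [-2.13  2.57] pos [ 0.4211 -0.2077  0.3179] yaw -75.2 q [-0.562  0.14   1.578  0.018  1.48   2.32 ] F [-0.5  0.2 -0.5] gap 0.0849 t 4.32
```

```bash
python3 -m handwheel '[8.5,0,0,0,0, 8.5,0,0,0,0, 8.5,0,0,0,0, 8.5,0,0,0,0, 8.5,0,0,0,0]'>/dev/null; python3 tilt.py;  python3 -m handwheel '[8.5,0,0,-2,0, 8.5,0,0,-2,0]' >/dev/null; python3 tilt.py;  python3 -m handwheel '[8.5,0,0,2,0, 8.5,0,0,2,0]' >/dev/null; python3 tilt.py
```

```text
zaxis deg [-2.13  2.72] pos [ 0.4227 -0.2039  0.3173] yaw -74.3 q [-0.555  0.14   1.579  0.021  1.479  2.31 ] F [-0.6  0.3 -0.5] gap 0.085 t 4.73
zaxis deg [-2.66  3.09] pos [ 0.4216 -0.2021  0.3537] yaw -74.1 q [-0.553  0.123  1.51   0.021  1.577  2.309] F [ 0.1 -0.6  0.1] gap 0.0849 t 4.9
zaxis deg [-1.87  2.64] pos [ 0.4242 -0.201   0.3206] yaw -73.8 q [-0.549  0.136  1.576  0.022  1.482  2.306] F [ 0.2  0.2 -0.7] gap 0.0852 t 5.07
```

```bash
python3 -m handwheel '[8.5,0,0,2,0, 8.5,0,0,0,0]'>/dev/null; python3 tilt.py;  python3 -m handwheel '[8.5,0,0,-0.5,0, 8.5,0,0,-0.5,0, 8.5,0,0,-0.5,0, 8.5,0,0,-0.5,0, 8.5,0,0,0,0]' >/dev/null; python3 tilt.py;  python3 -m handwheel '[8.5,0,0,4,0, 8.5,0,0,0,0]' >/dev/null; python3 tilt.py;  python3 -m handwheel '[8.5,0,0,-1,0, 8.5,0,0,-1,0, 8.5,0,0,-1,0, 8.5,0,0,-1,0, 8.5,0,0,0,0]' >/dev/null; python3 tilt.py
```

```text
zaxis deg [-2.01  2.76] pos [ 0.4223 -0.1976  0.2982] yaw -73.5 q [-0.545  0.147  1.618  0.023  1.431  2.304] F [-0.8 -0.   0.6] gap 0.0853 t 5.23
zaxis deg [-1.88  2.71] pos [ 0.424  -0.1976  0.3232] yaw -73.3 q [-0.544  0.132  1.574  0.024  1.488  2.303] F [ 0.4 -0.9  0.2] gap 0.0852 t 5.65
zaxis deg [-1.79  2.66] pos [ 0.4218 -0.1952  0.2839] yaw -73.3 q [-0.542  0.154  1.648  0.024  1.391  2.302] F [-3.   2.2 -2. ] gap 0.0851 t 5.82
zaxis deg [-1.28  2.34] pos [ 0.4271 -0.1999  0.3362] yaw -73.3 q [-0.545  0.124  1.551  0.023  1.507  2.303] F [0.8 0.3 1. ] gap 0.0848 t 6.23
```

```bash
python3 -m handwheel '[8.5,0,0,4,0, 8.5,0,0,0,0]' >/dev/null; python3 -m handwheel '[8.5,0,0,-1,0, 8.5,0,0,-1,0, 8.5,0,0,-1,0, 8.5,0,0,0,0]' >/dev/null; python3 tilt.py
python3 - <<'E'
from h import *
s=arm.get_state(); np.save("w3s.npy",np.r_[s["tool_pos"],s["orientation"]])
im=arm.get_image("wrist"); cv2.imwrite("pics/w3raw.png",im[:,:,::-1]); crop(im,0,0,512,384,1.5,"w3.png")
E
```

```text
zaxis deg [-0.4  1.8] pos [ 0.4321 -0.2031  0.3417] yaw -73.3 q [-0.545  0.12   1.541  0.023  1.503  2.302] F [0.8 0.2 0.1] gap 0.0847 t 6.73
```

View pics/w3.png

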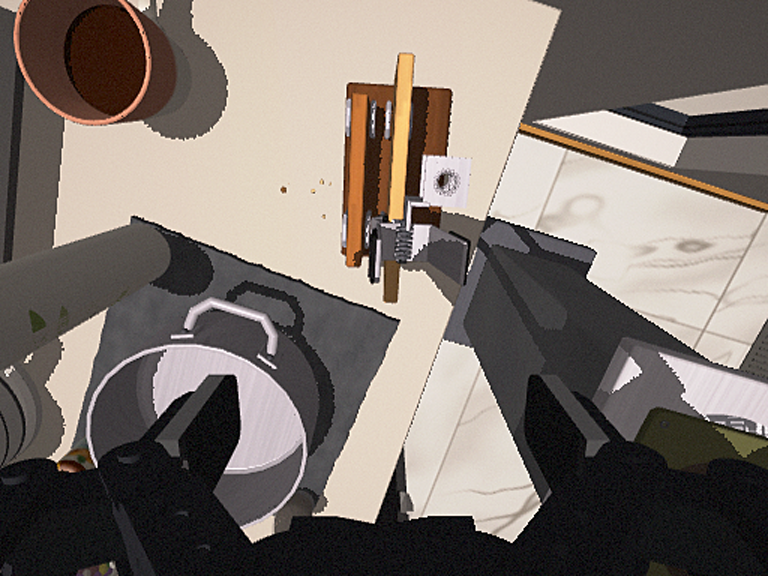

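```bash
python3 - <<'E'
from h import *
v=np.load("w3s.npy"); c=cam("wrist",dict(tool_pos=v[:3],orientation=v[3:]))
im=cv2.imread("pics/w3raw.png")[:,:,::-1]
crop(im,220,20,110,190,4,"w3z.png")
A=onz(c,405.5/1.5,54/1.5,.133);B=onz(c,390.5/1.5,302/1.5,.133)
d=A-B; print(A,B,"len",np.linalg.norm(d),"yaw of y",np.degrees(np.arctan2(d[1],d[0])))
yw=np.arctan2(d[1],d[0]); X=np.array([np.sin(yw),-np.cos(yw),0]); Y=np.array([np.cos(yw),np.sin(yw),0])
E=onz(c,446/1.5,182/1.5,.168); M=(A+B)/2; print("eye",E,"in rack",(E-M)@X,(E-M)@Y)
for n,u,w,z in [("Rgrip top",463,258,.2),("Lgrip top",373,252,.2)]:
    P=onz(c,u/1.5,w/1.5,z); print(n,(P-M)@X,(P-M)@Y)
E
```

```text
[ 0.45550503 -0.32734224  0.133     ] [ 0.41782288 -0.17413428  0.133     ] len 0.157773959315061 yaw of y -76.18213140175236
eye [ 0.41241678 -0.26431645  0.168     ] in rack 0.026788422446880067 0.007394126831566067
Rgrip top 0.03548827764267887 -0.0299335521734473
Lgrip top -0.013266557782653027 -0.029189252273732657
```

View pics/w3z.png

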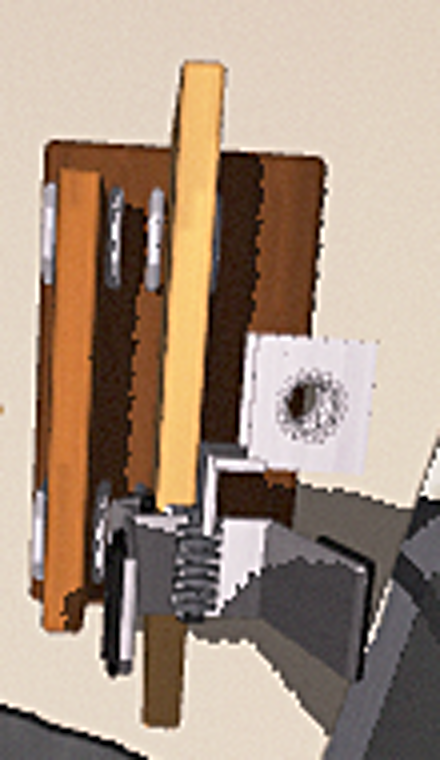

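```bash
python3 plan.py 0.4271 -0.2201 0.25 -76.2 8.5 2
```

```text
pos [ 0.4323 -0.2033  0.3413] yaw -73.25 tilt 1.82 q [-0.54  0.12  1.54  0.02  1.5   2.3 ] t 6.78 gap 0.0849 F [ 0.3 -0.   0.3]
d [-0.0052 -0.0168 -0.0913] turn 2.9 n 5
'[8.5,0.35,0.2,1.82,0.6, 8.5,0.35,0.2,1.82,0.6, 8.5,0.35,0.19,1.82,0.6, 8.5,0.36,0.19,1.82,0.6, 8.5,0.36,0.19,1.82,0.6]'
```

```bash
python3 -m handwheel '[8.5,0.4,0.2,1.8,0.6, 8.5,0.4,0.2,1.8,0.6, 8.5,0.4,0.2,1.8,0.6, 8.5,0.4,0.2,1.8,0.6, 8.5,0.4,0.2,1.8,0.6]' >/dev/null; python3 tilt.py
python3 - <<'E'
from h import *
s=arm.get_state(); np.save("w4s.npy",np.r_[s["tool_pos"],s["orientation"]])
im=arm.get_image("wrist"); cv2.imwrite("pics/w4raw.png",im[:,:,::-1]); crop(im,0,0,512,384,1.5,"w4.png")
E
python3 plan.py 0.4271 -0.2201 0.192 -76.2 8.5 1.5
```

```text
zaxis deg [1.05 0.92] pos [ 0.4374 -0.2286  0.2623] yaw -76.3 q [-0.584  0.184  1.665  0.025  1.286  2.311] F [-0.6 -0.2  0.6] gap 0.0845 t 7.2
pos [ 0.4356 -0.2282  0.2588] yaw -76.32 tilt 1.31 q [-0.58  0.19  1.67  0.02  1.28  2.31] t 7.25 gap 0.0849 F [-1.   0.5 -1.3]
d [-0.0085  0.0081 -0.0668] turn -0.1 n 5
'[8.5,-0.18,0.15,1.34,-0, 8.5,-0.18,0.15,1.34,-0, 8.5,-0.18,0.15,1.34,-0, 8.5,-0.18,0.15,1.34,-0, 8.5,-0.18,0.15,1.34,-0]'
```

View pics/w4.png

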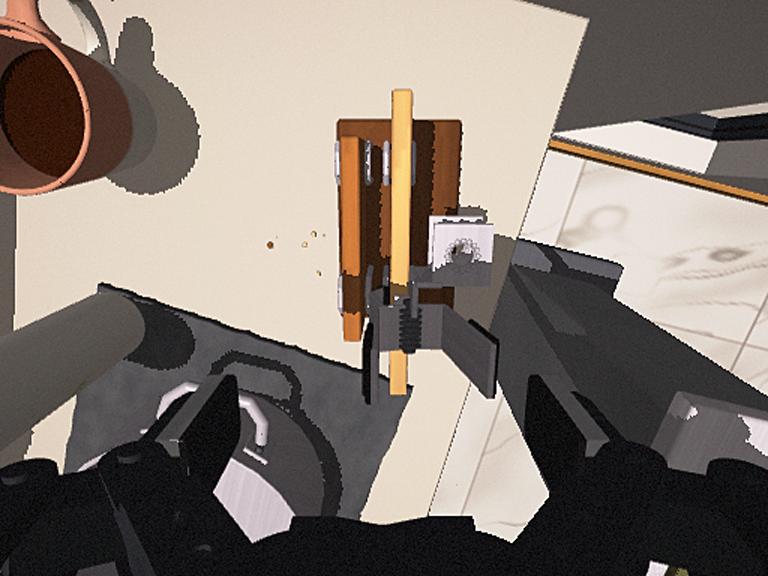

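```bash
python3 - <<'E'
from h import *
v=np.load("w4s.npy"); c=cam("wrist",dict(tool_pos=v[:3],orientation=v[3:]))
A=onz(c,402/1.5,90/1.5,.133);B=onz(c,398.5/1.5,393/1.5,.133)
d=A-B; print(A,B,"len",np.linalg.norm(d),"yaw of y",np.degrees(np.arctan2(d[1],d[0])))
yw=np.arctan2(d[1],d[0]); X=np.array([np.sin(yw),-np.cos(yw),0]); Y=np.array([np.cos(yw),np.sin(yw),0])
M=(A+B)/2
E=onz(c,463/1.5,252/1.5,.168); print("eye",E,"in rack",(E-M)@X,(E-M)@Y)
for x in(1,2,4): print(M+x*.001*X-.0325*Y)
for n,u,w,z in [("Rgrip top",487,358,.2),("Lgrip top",371,362,.2)]:
    P=onz(c,u/1.5,w/1.5,z); print(n,(P-M)@X,(P-M)@Y)
E
```

```text
[ 0.45520374 -0.32788707  0.133     ] [ 0.41790219 -0.1752422   0.133     ] len 0.15713644762342022 yaw of y -76.26785661831819
eye [ 0.41235829 -0.26627949  0.168     ] in rack 0.026996155959724252 0.008550840551647336
[ 0.42786659 -0.22023099  0.133     ]
[ 0.42689518 -0.22046838  0.133     ]
[ 0.42495235 -0.22094314  0.133     ]
Rgrip top 0.03379095550062758 -0.027791109117226365
Lgrip top -0.012237990285645171 -0.029993972795052577
```

Consistent. Descend.

```bash
python3 -m handwheel '[8.5,-0.2,0.2,1.3,0, 8.5,-0.2,0.1,1.3,0, 8.5,-0.2,0.2,1.3,0]' >/dev/null; python3 plan.py 0.4268 -0.2205 0.192 -76.2 8.5 1.5
```

```text
pos [ 0.4337 -0.2257  0.2235] yaw -76.35 tilt 1.41 q [-0.58  0.21  1.74  0.02  1.19  2.31] t 7.5 gap 0.0852 F [-0.5  0.1 -0.1]
d [-0.0069  0.0052 -0.0315] turn -0.1 n 3
'[8.5,-0.21,0.21,1.05,-0, 8.5,-0.21,0.21,1.05,-0, 8.5,-0.21,0.21,1.05,-0]'
```

```bash
python3 -m handwheel '[8.5,-0.6,0.6,0.7,0, 8.5,-0.2,0.2,0.8,0]' >/dev/null; python3 plan.py 0.4268 -0.2205 0.192 -76.2 8.5 1.5
```

```text
pos [ 0.4251 -0.22    0.209 ] yaw -76.33 tilt 1.44 q [-0.58  0.21  1.78  0.03  1.14  2.31] t 7.67 gap 0.0851 F [-0.5 -0.9  0.4]
d [ 0.0017 -0.0005 -0.017 ] turn -0.1 n 2
'[8.5,0.05,-0.06,0.85,-0.1, 8.5,0.05,-0.06,0.85,-0.1]'
```

```bash
python3 -m handwheel '[8.5,0,-0.1,0.8,0, 8.5,0,0,0.8,0, 8.5,0,0,0,0]' >/dev/null; python3 plan.py 0.4268 -0.2205 0.192 -76.2 8.5 1.5
python3 - <<'E'
from h import *
im=arm.get_image("wrist"); crop(im,0,0,512,384,1.5,"w5.png")
E
```

```text
pos [ 0.4264 -0.2192  0.1927] yaw -76.31 tilt 1.47 q [-0.58  0.23  1.8   0.03  1.1   2.31] t 7.92 gap 0.085 F [ 0.2  1.1 -0.4]
d [ 0.0004 -0.0013 -0.0007] turn -0.1 n 1
'[8.5,0.13,-0,0.07,-0.1]'
```

View pics/w5.png

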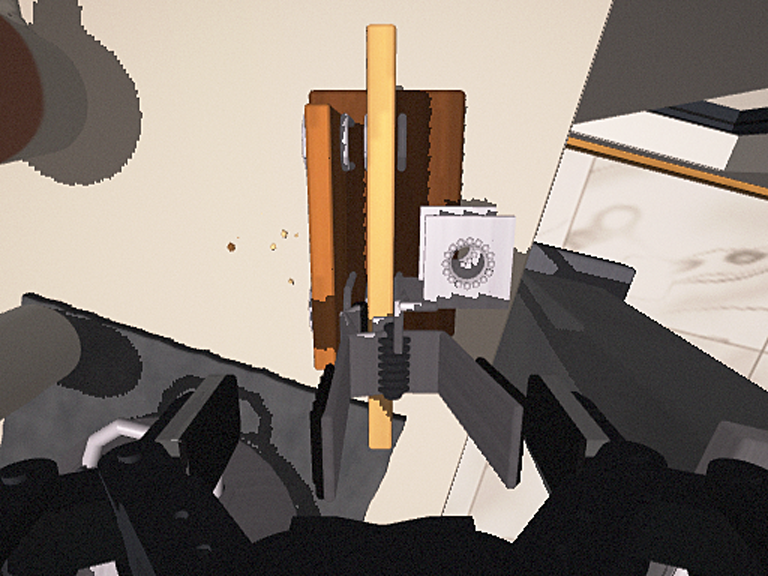

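```bash
python3 -m handwheel '[6,0,0,0,0, 5,0,0,0,0, 4.5,0,0,0,0]' 30; python3 -m handwheel '[4.1,0,0,0,0, 4.1,0,0,0,0, 4.1,0,0,0,0]';python3 tilt.py
python3 - <<'E'
from h import *
im=arm.get_image("wrist"); crop(im,0,0,512,384,1.5,"w6.png")
E
```

```text
time_s: 8.22
tool_pos: [0.4247, -0.2203, 0.1942]
orientation: [-0.01, 0.787, -0.617, 0.003]
ft_force: [-7.0, -1.1, 4.8]
finger_gap: 0.051
time_s: 8.47
tool_pos: [0.4262, -0.2218, 0.1978]
orientation: [-0.01, 0.787, -0.617, 0.006]
ft_force: [-0.5, 0.0, -0.8]
finger_gap: 0.0414
zaxis deg [1.25 0.43] pos [ 0.4262 -0.2218  0.1978] yaw -76.2 q [-0.581  0.225  1.792  0.02   1.11   2.311] F [-0.5  0.  -0.8] gap 0.0414 t 8.47
```

View pics/w6.png

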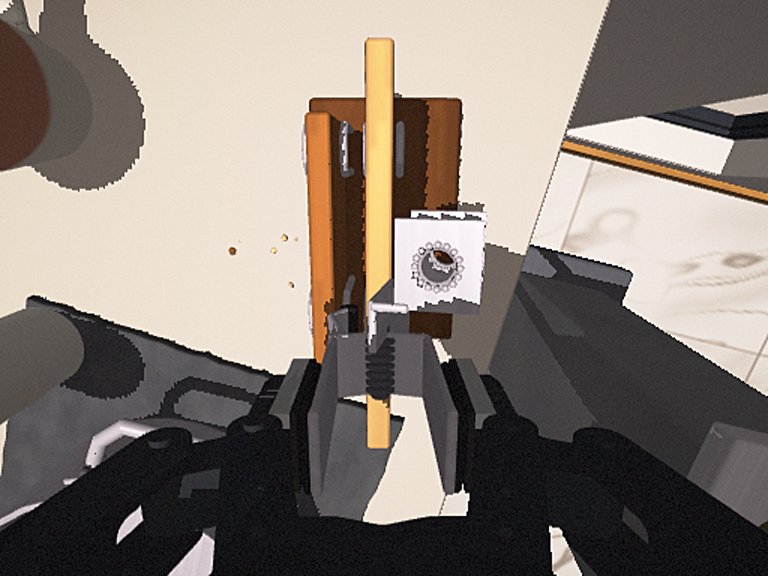

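```bash
python3 -m handwheel '[4.1,0,0,-1,0, 4.1,0,0,-1.5,0, 4.1,0,0,-2,0, 4.1,0,0,-2,0, 4.1,0,0,-2,0]'; python3 -m handwheel '[4.1,0,0,-2,0, 4.1,0,0,-1,0, 4.1,0,0,0,0]';python3 tilt.py
python3 - <<'E'
from h import *
im=arm.get_image("wrist"); crop(im,0,0,512,384,1.5,"w7.png")
E
```

```text
time_s: 8.93
tool_pos: [0.4217, -0.2203, 0.2798]
orientation: [-0.01, 0.787, -0.617, -0.0]
ft_force: [0.5, -0.2, -1.1]
finger_gap: 0.0414
time_s: 9.18
tool_pos: [0.4235, -0.2218, 0.3148]
orientation: [-0.01, 0.787, -0.617, 0.003]
ft_force: [0.5, -0.1, -1.1]
finger_gap: 0.0415
zaxis deg [1.04 0.69] pos [ 0.4235 -0.2218  0.3148] yaw -76.2 q [-0.585  0.121  1.607  0.02   1.405  2.313] F [ 0.5 -0.1 -1.1] gap 0.0415 t 9.18
```

View pics/w7.png

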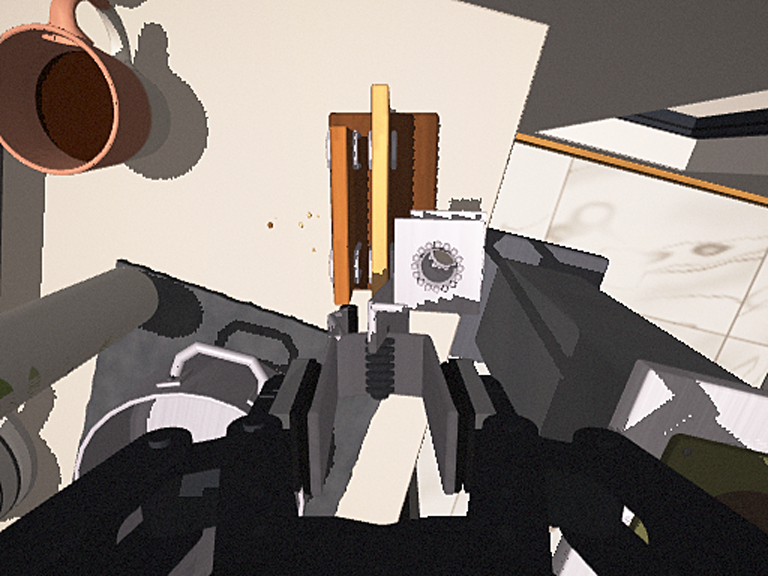

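```bash
python3 - <<'E'
from h import *
T=arm.camera_model("wrist")["T_tool_cam"];K=arm.camera_model("wrist")["intrinsics"]
c=(K,T[:3,:3],T[:3,3]); p,d=ray(c,438/1.5,265/1.5)
for tx in (.038,.04,.042): print(p+d*(tx-p[0])/d[0])
E
python3 plan.py 0.40 0.009 0.30 90 4.1
```

```text
[0.038      0.01773189 0.03609076]
[0.04       0.01661189 0.02662767]
[0.042      0.0154919  0.01716457]
pos [ 0.4233 -0.2216  0.314 ] yaw -76.24 tilt 1.23 q [-0.59  0.12  1.61  0.02  1.4   2.31] t 9.23 gap 0.0414 F [ 0.4 -0.6 -0.5]
d [-0.0233  0.2306 -0.014 ] turn -166.2 n 24
'[4.1,-0.96,-0.13,0.07,-6.9, 4.1,-0.93,-0.25,0.07,-6.9, 4.1,-0.9,-0.36,0.07,-6.9, 4.1,-0.85,-0.46,0.07,-6.9, 4.1,-0.78,-0.56,0.07,-6.9]'
'[4.1,-0.71,-0.65,0.07,-6.9, 4.1,-0.63,-0.73,0.07,-6.9, 4.1,-0.53,-0.8,0.07,-6.9, 4.1,-0.43,-0.86,0.07,-6.9, 4.1,-0.33,-0.91,0.07,-6.9]'
'[4.1,-0.21,-0.94,0.07,-6.9, 4.1,-0.1,-0.96,0.07,-6.9, 4.1,0.02,-0.96,0.07,-6.9, 4.1,0.13,-0.96,0.07,-6.9, 4.1,0.25,-0.93,0.07,-6.9]'
'[4.1,0.36,-0.9,0.07,-6.9, 4.1,0.46,-0.85,0.07,-6.9, 4.1,0.56,-0.78,0.07,-6.9, 4.1,0.65,-0.71,0.07,-6.9, 4.1,0.73,-0.63,0.07,-6.9]'
'[4.1,0.8,-0.53,0.07,-6.9, 4.1,0.86,-0.43,0.07,-6.9, 4.1,0.91,-0.33,0.07,-6.9, 4.1,0.94,-0.21,0.07,-6.9]'
```

```bash
python3 -m handwheel '[4.1,-1,-0.1,0,-6.9, 4.1,-0.9,-0.2,0,-6.9, 4.1,-0.9,-0.3,0,-6.9, 4.1,-0.9,-0.4,0,-6.9, 4.1,-0.8,-0.5,0,-6.9]'>/dev/null
python3 -m handwheel '[4.1,-0.7,-0.6,0,-6.9, 4.1,-0.7,-0.7,0,-6.9, 4.1,-0.6,-0.8,0,-6.9, 4.1,-0.5,-0.9,0,-6.9, 4.1,-0.4,-0.9,0,-6.9]'>/dev/null
python3 -m handwheel '[4.1,-0.2,-1,0,-6.9, 4.1,0,-1,0,-6.9, 4.1,0.1,-1,0,-6.9, 4.1,0.2,-1,0,-6.9, 4.1,0.3,-0.9,0,-6.9]'>/dev/null
python3 tilt.py; python3 plan.py 0.42 0.009 0.29 90 4.1
```

```text
zaxis deg [-0.64  1.52] pos [ 0.3931 -0.0669  0.2955] yaw 31.0 q [-0.294  0.029  1.76   0.023  1.371  0.731] F [-0.5  0.1 -0.5] gap 0.0413 t 10.48
pos [ 0.3931 -0.0669  0.2955] yaw 31.01 tilt 1.65 q [-0.29  0.03  1.76  0.02  1.37  0.73] t 10.48 gap 0.0413 F [-0.5  0.1 -0.5]
d [ 0.0269  0.0759 -0.0055] turn -59.0 n 9
'[4.1,0.69,-0.57,0.08,-6.6, 4.1,0.75,-0.48,0.08,-6.6, 4.1,0.8,-0.4,0.08,-6.6, 4.1,0.84,-0.3,0.08,-6.6, 4.1,0.87,-0.2,0.08,-6.6]'
'[4.1,0.89,-0.1,0.08,-6.6, 4.1,0.89,-0,0.08,-6.6, 4.1,0.89,0.1,0.08,-6.6, 4.1,0.87,0.2,0.08,-6.6]'
```

```bash
python3 -m handwheel '[4.1,0.7,-0.5,0,-6.6, 4.1,0.8,-0.4,0,-6.6, 4.1,0.8,-0.3,0,-6.6, 4.1,0.8,-0.2,0,-6.6, 4.1,0.9,-0.1,0,-6.6]'>/dev/null
python3 -m handwheel '[4.1,0.9,0,0,-6.6, 4.1,0.9,0.2,0,-6.6, 4.1,0.9,0.3,0,-6.6, 4.1,0.9,0.4,0,-6.6, 4.1,0,0,0,0]'
python3 tilt.py; python3 plan.py 0.444 0.009 0.24 90 4.1 1.5
python3 - <<'E'
from h import *
s=arm.get_state(); np.save("w8s.npy",np.r_[s["tool_pos"],s["orientation"]])
im=arm.get_image("wrist"); cv2.imwrite("pics/w8raw.png",im[:,:,::-1]); crop(im,0,0,512,384,1.5,"w8.png")
E
```

```text
time_s: 11.32
tool_pos: [0.4216, 0.0131, 0.2826]
orientation: [-0.024, 0.683, 0.73, -0.0]
ft_force: [0.4, -0.3, -0.7]
finger_gap: 0.0414
zaxis deg [-2.01  1.85] pos [0.4216 0.0131 0.2826] yaw 93.7 q [-0.093  0.084  1.734  0.03   1.361 -0.166] F [ 0.4 -0.3 -0.7] gap 0.0414 t 11.32
pos [0.4216 0.0131 0.2826] yaw 93.74 tilt 2.73 q [-0.09  0.08  1.73  0.03  1.36 -0.17] t 11.32 gap 0.0414 F [ 0.4 -0.3 -0.7]
d [ 0.0224 -0.0041 -0.0426] turn 3.7 n 4
'[4.1,-0.18,0.59,1.04,0.9, 4.1,-0.17,0.59,1.04,0.9, 4.1,-0.16,0.59,1.04,0.9, 4.1,-0.15,0.6,1.04,0.9]'
```

View pics/w8.png

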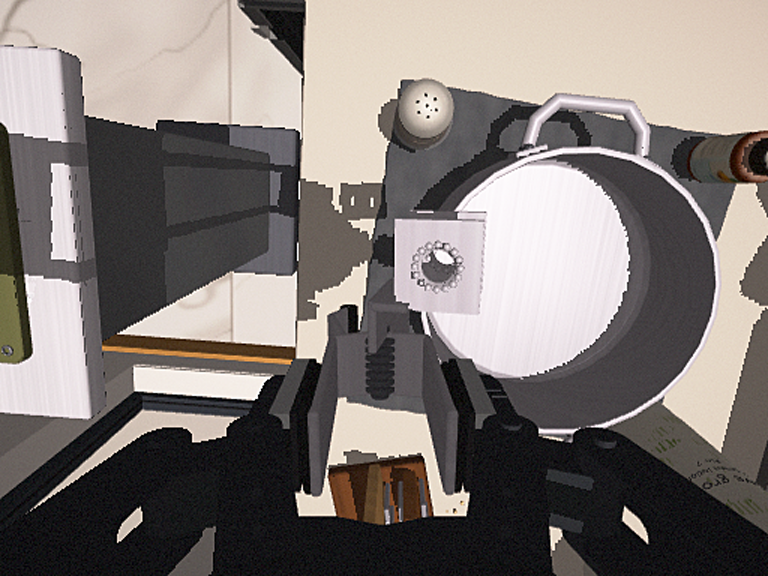

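```bash
python3 -m handwheel '[4.1,0,0,4,0, 4.1,0,0,0,0]' >/dev/null;python3 tilt.py; python3 -m handwheel '[4.1,0,0,-1,0, 4.1,0,0,-1,0, 4.1,0,0,-1,0, 4.1,0,0,-1,0, 4.1,0,0,0,0]' >/dev/null; python3 tilt.py
python3 -m handwheel '[4.1,0,0,4,0, 4.1,0,0,0,0]' >/dev/null;python3 tilt.py;
```

```text
zaxis deg [-2.33  1.78] pos [0.4164 0.0136 0.2397] yaw 93.1 q [-0.092  0.119  1.811  0.029  1.255 -0.156] F [-3.6  0.1 -2. ] gap 0.0414 t 11.53
zaxis deg [-2.32  1.7 ] pos [0.4191 0.0099 0.2865] yaw 92.4 q [-0.098  0.08   1.728  0.026  1.376 -0.147] F [ 0.6 -0.4 -0.1] gap 0.0412 t 11.95
zaxis deg [-1.85  1.63] pos [0.4193 0.0101 0.2499] yaw 92.2 q [-0.098  0.109  1.794  0.026  1.274 -0.145] F [-3.5  0.5 -2.8] gap 0.0414 t 12.12
```

```bash
python3 plan.py 0.4456 0.0076 0.235 90 4.1 1.2
```

```text
pos [0.4193 0.0101 0.2499] yaw 92.23 tilt 2.47 q [-0.1   0.11  1.79  0.03  1.27 -0.15] t 12.12 gap 0.0414 F [-3.5  0.5 -2.8]
d [ 0.0263 -0.0025 -0.0149] turn 2.2 n 3
'[4.1,-0.13,0.89,0.47,0.7, 4.1,-0.12,0.89,0.47,0.7, 4.1,-0.11,0.89,0.47,0.7]'
```

```bash
python3 -m handwheel '[4.1,-0.1,0.9,0.2,0.7, 4.1,-0.1,0.9,0.3,0.7, 4.1,-0.1,0.9,0.3,0.7, 4.1,0,0,0,0]' >/dev/null; python3 tilt.py
python3 - <<'E'
from h import *
s=arm.get_state(); Q=rot(s["orientation"]); print("pivot",s["tool_pos"]+Q[:,2]*.0504)
np.save("w9s.npy",np.r_[s["tool_pos"],s["orientation"]])
im=arm.get_image("wrist"); cv2.imwrite("pics/w9raw.png",im[:,:,::-1]); crop(im,0,0,512,384,1.5,"w9.png")
E
python3 plan.py 0.4456 0.0076 0.185 90 4.1 1.2
```

```text
zaxis deg [-1.17  1.55] pos [0.454  0.0066 0.2468] yaw 89.7 q [-0.098  0.156  1.744  0.026  1.264 -0.102] F [ 0.7 -0.1 -0.3] gap 0.0413 t 12.45
pivot [0.45301775 0.00791609 0.19639603]
pos [0.4536 0.0066 0.247 ] yaw 89.78 tilt 1.95 q [-0.1   0.16  1.74  0.03  1.27 -0.1 ] t 12.5 gap 0.0414 F [ 0.1 -0.  -0.4]
d [-0.008  0.001 -0.062] turn -0.2 n 6
'[4.1,-0.01,-0.11,1.04,-0, 4.1,-0.01,-0.11,1.04,-0, 4.1,-0.01,-0.11,1.04,-0, 4.1,-0.01,-0.11,1.04,-0, 4.1,-0.01,-0.11,1.04,-0]'
'[4.1,-0.01,-0.11,1.04,-0]'
```

View pics/w9.png

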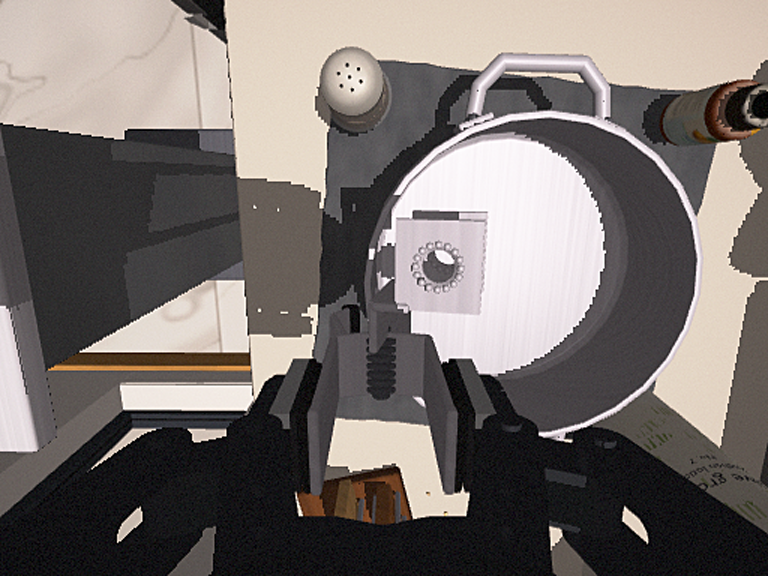

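Jaws straddle the near wall (rim's left edge at about (375,250), clip centred at column 380). I'll refit the rim in this view and correct.

```bash
python3 - <<'E'
from rim import *
v=np.load("w9s.npy"); c=cam("wrist",dict(tool_pos=v[:3],orientation=v[3:]))
im=cv2.imread("pics/w9raw.png")[:,:,::-1]; c0=[.536,.009]
for i in range(3):
    f=rimfit(im,c,c0,angs=list(range(0,65,3))+list(range(120,150,3))+list(range(320,360,3))); c0=f[0]; print(f)
E
python3 -m handwheel '[4.1,0,-0.6,0.7,0, 4.1,0,-0.2,1,0, 4.1,0,0,1,0]' >/dev/null; python3 tilt.py; python3 plan.py 0.4452 0.0076 0.185 90 4.1 1.2
```

```text
(array([0.53561386, 0.00904927]), np.float64(0.0939455637320382), np.float64(0.00017733897152820262), 23)
(array([0.53567248, 0.00891231]), np.float64(0.09401639123760268), np.float64(0.00023751476644772872), 23)
(array([0.53562206, 0.0090172 ]), np.float64(0.0939467843590023), np.float64(0.00020192300557493118), 23)
zaxis deg [-0.76  1.51] pos [0.4483 0.007  0.2223] yaw 89.8 q [-0.098  0.169  1.797  0.027  1.191 -0.104] F [-0.5 -0.4 -1.1] gap 0.0414 t 12.75
pos [0.4483 0.007  0.2223] yaw 89.79 tilt 1.69 q [-0.1   0.17  1.8   0.03  1.19 -0.1 ] t 12.75 gap 0.0414 F [-0.5 -0.4 -1.1]
d [-0.0031  0.0006 -0.0373] turn -0.2 n 4
'[4.1,-0.01,-0.07,0.93,-0.1, 4.1,-0.01,-0.07,0.93,-0.1, 4.1,-0.01,-0.07,0.93,-0.1, 4.1,-0.01,-0.07,0.93,-0.1]'
```

```bash
python3 -m handwheel '[4.1,0,-0.3,0.9,0, 4.1,0,-0.1,0.9,0, 4.1,0,0,0.9,0, 4.1,0,0,0,0]' >/dev/null; python3 tilt.py; python3 plan.py 0.4447 0.0076 0.166 90 4.1 0.5
python3 - <<'E'
from h import *
im=arm.get_image("wrist"); crop(im,0,0,512,384,1.5,"w10.png")
E
```

```text
zaxis deg [-0.95  1.52] pos [0.4408 0.0081 0.1926] yaw 89.8 q [-0.097  0.194  1.853  0.028  1.114 -0.106] F [-1.1 -0.5 -0.3] gap 0.0411 t 13.08
pos [0.4408 0.0081 0.1926] yaw 89.8 tilt 1.79 q [-0.1   0.19  1.85  0.03  1.11 -0.11] t 13.08 gap 0.0411 F [-1.1 -0.5 -0.3]
d [ 0.0039 -0.0005 -0.0266] turn -0.2 n 6
'[4.1,-0.02,0.07,0.44,-0, 4.1,-0.02,0.07,0.44,-0, 4.1,-0.02,0.07,0.44,-0, 4.1,-0.02,0.07,0.44,-0, 4.1,-0.02,0.07,0.44,-0]'
'[4.1,-0.02,0.07,0.44,-0]'
```

View pics/w10.png

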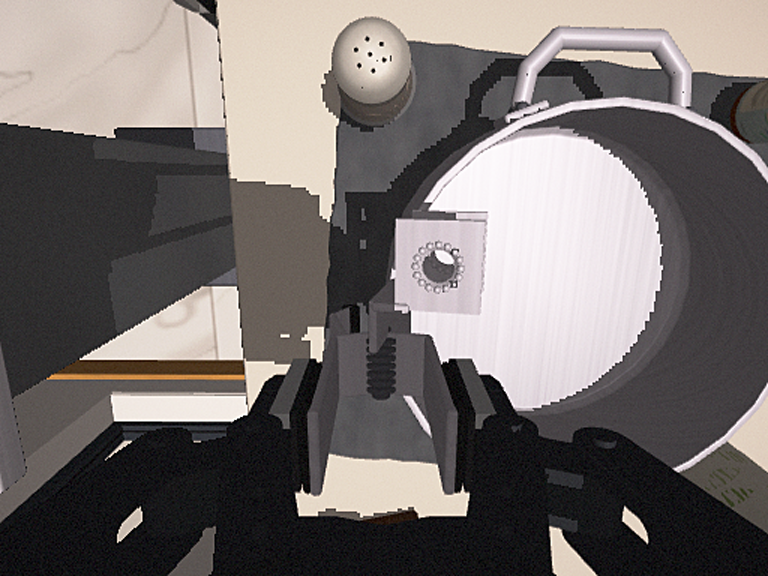

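```bash
python3 -m handwheel '[4.1,0,0.5,-0.1,0, 4.1,0,0,0,0]' >/dev/null; python3 tilt.py
```

```text
zaxis deg [-0.86  1.51] pos [0.4469 0.008  0.1947] yaw 89.8 q [-0.096  0.198  1.84   0.028  1.121 -0.105] F [-0.   0.5 -0.6] gap 0.0412 t 13.3
```

```bash
python3 -m handwheel '[4.1,0,-0.1,0.5,0, 4.1,0,-0.1,0.5,0, 4.1,0,0,0.5,0]' >/dev/null; python3 tilt.py;python3 -m handwheel '[4.1,0,0,0.5,0, 4.1,0,0,0,0]' >/dev/null; python3 tilt.py
```

```text
zaxis deg [-0.52  1.48] pos [0.4472 0.0082 0.181 ] yaw 89.8 q [-0.095  0.213  1.863  0.028  1.078 -0.106] F [-0.1  1.1 -1.9] gap 0.0415 t 13.55
zaxis deg [-0.61  1.49] pos [0.4465 0.0084 0.1745] yaw 89.8 q [-0.095  0.221  1.872  0.028  1.062 -0.106] F [-0.3  0.1 -0.2] gap 0.0416 t 13.72
```

```bash
python3 -m handwheel '[4.1,0,-0.2,0.4,0, 4.1,0,0,0,0]' >/dev/null; python3 tilt.py;python3 -m handwheel '[4.1,0,-0.1,0.3,0, 4.1,0,0,0,0]' >/dev/null; python3 tilt.py;python3 -m handwheel '[4.1,0,0,0.3,0]' >/dev/null; python3 tilt.py
```

```text
zaxis deg [-0.68  1.49] pos [0.4438 0.0086 0.1696] yaw 89.8 q [-0.095  0.224  1.883  0.029  1.049 -0.107] F [-0.7  0.4 -1. ] gap 0.041 t 13.88
zaxis deg [-0.71  1.5 ] pos [0.4425 0.0087 0.1662] yaw 89.8 q [-0.095  0.227  1.89   0.029  1.039 -0.107] F [-0.7  0.7 -1.3] gap 0.0412 t 14.05
zaxis deg [-0.63  1.49] pos [0.4429 0.0087 0.1635] yaw 89.8 q [-0.095  0.231  1.894  0.029  1.03  -0.107] F [-0.  -0.4 -0.1] gap 0.041 t 14.13
```

```bash
for i in 1 2 3; do python3 -m handwheel '[4.1,0,0.05,0.25,0]' >/dev/null; python3 tilt.py; done
```

```text
zaxis deg [-0.65  1.5 ] pos [0.4431 0.0089 0.1613] yaw 89.8 q [-0.095  0.234  1.896  0.029  1.025 -0.107] F [-7.5  1.2 28.5] gap 0.0414 t 14.22
zaxis deg [-0.65  1.51] pos [0.4436 0.009  0.1607] yaw 89.8 q [-0.095  0.236  1.896  0.029  1.024 -0.107] F [-8.2  0.2 34.1] gap 0.0416 t 14.3
zaxis deg [-0.67  1.51] pos [0.4437 0.0092 0.1606] yaw 89.8 q [-0.094  0.236  1.896  0.029  1.024 -0.107] F [-9.7 -0.7 32.1] gap 0.0412 t 14.38
```

```bash
python3 -m handwheel '[4.6,0,0,0.2,0, 5.1,0,0,0.2,0]'; python3 tilt.py;  python3 -m handwheel '[5.5,0,0,0.2,0, 6,0,0,0.2,0]' >/dev/null; python3 tilt.py
```

```text
time_s: 14.55
tool_pos: [0.4446, 0.0092, 0.1583]
orientation: [-0.012, 0.708, 0.706, 0.006]
ft_force: [0.6, -0.3, 0.3]
finger_gap: 0.0507
zaxis deg [-0.46  1.49] pos [0.4446 0.0092 0.1583] yaw 89.8 q [-0.094  0.238  1.9    0.03   1.014 -0.107] F [ 0.6 -0.3  0.3] gap 0.0507 t 14.55
zaxis deg [-0.39  1.49] pos [0.4449 0.0093 0.1541] yaw 89.8 q [-0.094  0.244  1.906  0.03   1.001 -0.107] F [ 0.1 -0.2  2.3] gap 0.0598 t 14.72
```

```bash
python3 -m handwheel '[6.8,0,0,0,0, 7.6,0,0,0,0, 8.5,0,0,0,0]' >/dev/null; python3 tilt.py
python3 - <<'E'
from h import *
s=arm.get_state(); np.save("w11s.npy",np.r_[s["tool_pos"],s["orientation"]])
im=arm.get_image("wrist"); cv2.imwrite("pics/w11raw.png",im[:,:,::-1]); crop(im,0,0,512,384,1.5,"w11.png")
E
```

```text
zaxis deg [-0.48  1.5 ] pos [0.4449 0.0094 0.1527] yaw 89.8 q [-0.094  0.247  1.906  0.03   0.999 -0.107] F [0.5 0.3 0.7] gap 0.0846 t 14.97
```

View pics/w11.png

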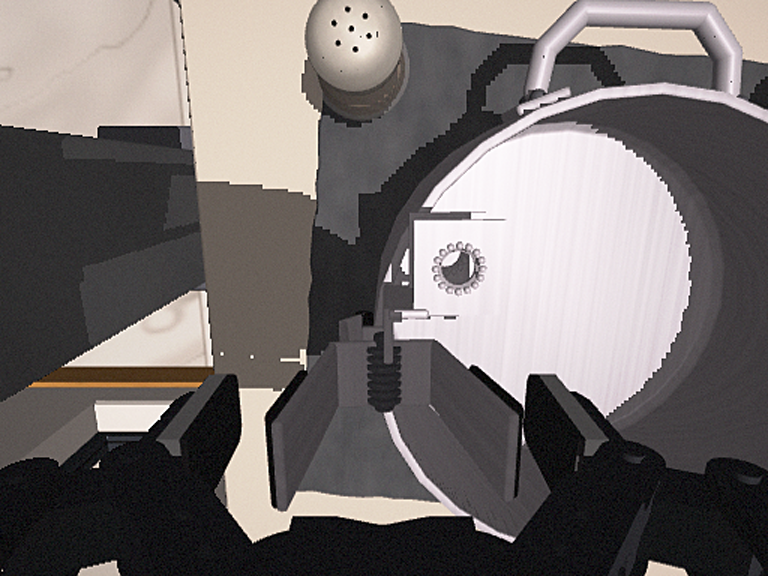

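```bash
python3 - <<'E'
from h import *
v=np.load("w11s.npy"); c=cam("wrist",dict(tool_pos=v[:3],orientation=v[3:]))
for z in (.128,.133,.138): 
  P=onz(c,459/1.5,266/1.5,z); print(P, np.hypot(P[0]-.5356,P[1]-.009))
E
python3 -m handwheel '[8.5,0,0,-1,0, 8.5,0,0,-1,0, 8.5,0,0,-1,0, 8.5,0,0,-1,0, 8.5,0,0,-1,0]' >/dev/null;python3 -m handwheel '[8.5,0,0,-1.5,0, 8.5,0,0,-1.5,0, 8.5,0,0,-1.5,0, 8.5,0,0,-1.5,0, 8.5,0,0,0,0]' >/dev/null; python3 tilt.py
python3 - <<'E'
from h import *
s=arm.get_state(); np.save("w12s.npy",np.r_[s["tool_pos"],s["orientation"]])
im=arm.get_image("wrist"); cv2.imwrite("pics/w12raw.png",im[:,:,::-1]); crop(im,0,0,512,384,1.5,"w12.png")
im=arm.get_image("side"); crop(im,220,140,120,90,6,"s12.png")
E
```

```text
[0.46864487 0.04718324 0.128     ] 0.0770775556611627
[0.4678794  0.04810462 0.133     ] 0.07820006936384112
[0.46711393 0.049026   0.138     ] 0.07932478723432164
zaxis deg [-0.91  1.53] pos [0.4441 0.0064 0.2653] yaw 89.8 q [-0.1    0.122  1.735  0.026  1.303 -0.104] F [0.8 0.4 0.1] gap 0.085 t 15.85
```

View pics/w12.png

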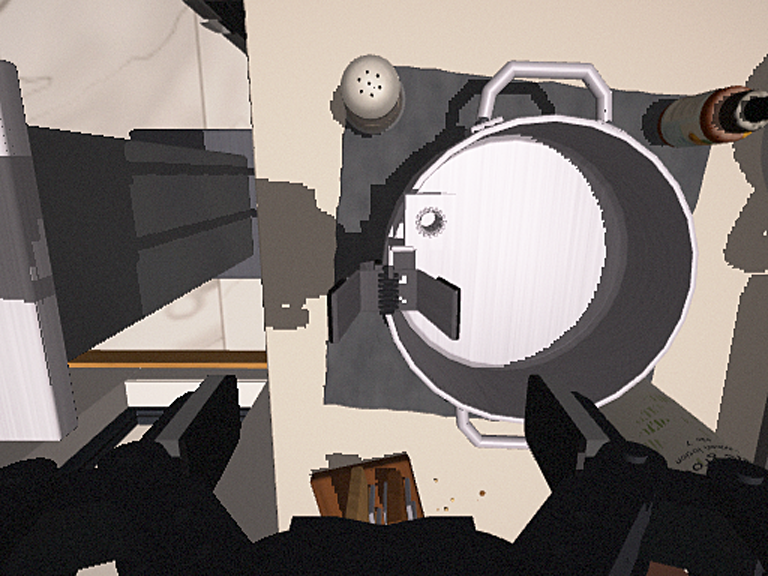

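View pics/s12.png

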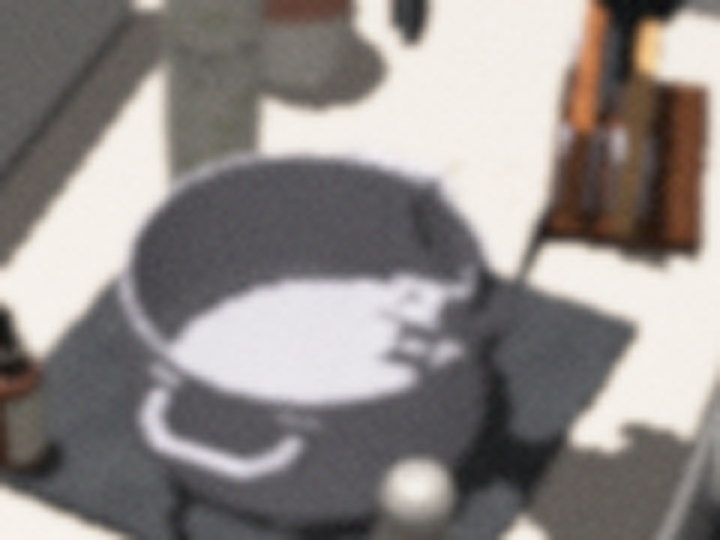

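```bash
python3 - <<'E'
from rim import *
cs=[]
for n,u,w in [("w11",459,266),("w12",430.5,220)]:
    v=np.load(n+"s.npy"); c=cam("wrist",dict(tool_pos=v[:3],orientation=v[3:])); cs.append(ray(c,u/1.5,w/1.5))
print("eye",tri(*cs)); print(onz(c,430.5/1.5,220/1.5,.133))
im=cv2.imread("pics/w12raw.png")[:,:,::-1]; c0=[.536,.009]
for i in range(3): f=rimfit(im,c,c0,angs=list(range(0,65,3))+list(range(120,165,3))+list(range(210,240,3))+list(range(320,360,3))); c0=f[0]
print(f)
E
python3 plan.py 0.455 0.318 0.28 97 8.5 4.1
```

```text
eye (array([0.46762648, 0.04857643, 0.13527036]), [np.float64(9.856011244794756e-05), np.float64(9.856011244809167e-05)])
[0.46789657 0.04843386 0.133     ]
(array([0.53571235, 0.00925341]), np.float64(0.0936978368073745), np.float64(0.00032450042367390306), 37)
pos [0.4425 0.0066 0.2629] yaw 89.8 tilt 1.94 q [-0.1   0.12  1.74  0.03  1.3  -0.1 ] t 15.95 gap 0.0847 F [ 0.3 -0.5 -0.1]
d [0.0125 0.3114 0.0171] turn -7.2 n 8
'[8.5,3.9,0.14,-0.11,-0.9, 8.5,3.9,0.2,-0.11,-0.9, 8.5,3.89,0.26,-0.11,-0.9, 8.5,3.89,0.32,-0.11,-0.9, 8.5,3.88,0.38,-0.11,-0.9]'
'[8.5,3.87,0.45,-0.11,-0.9, 8.5,3.87,0.51,-0.11,-0.9, 8.5,3.86,0.57,-0.11,-0.9]'
```

```bash
python3 -m handwheel '[8.5,3.9,0.1,-0.3,-1.5, 8.5,3.9,0.2,-0.3,-1.5, 8.5,3.9,0.3,-0.3,-1.5, 8.5,3.9,0.4,-0.3,-1.5, 8.5,3.9,0.4,-0.3,-1.5]'>/dev/null
python3 -m handwheel '[8.5,3.9,0.5,-0.2,-1.5, 8.5,3.9,0.6,-0.2,-1.5, 8.5,2,0.6,-0.2,-1.5, 8.5,0,0,0,0]' >/dev/null
python3 tilt.py
python3 - <<'E'
from h import *
s=arm.get_state(); np.save("w13s.npy",np.r_[s["tool_pos"],s["orientation"]])
im=arm.get_image("wrist"); cv2.imwrite("pics/w13raw.png",im[:,:,::-1]); crop(im,0,0,512,384,1.5,"w13.png")
E
```

```text
zaxis deg [-2.15  1.18] pos [0.4461 0.3093 0.278 ] yaw 101.7 q [0.505 0.256 1.526 0.037 1.383 0.294] F [ 0.3 -1.2  0.7] gap 0.0852 t 16.7
```

View pics/w13.png

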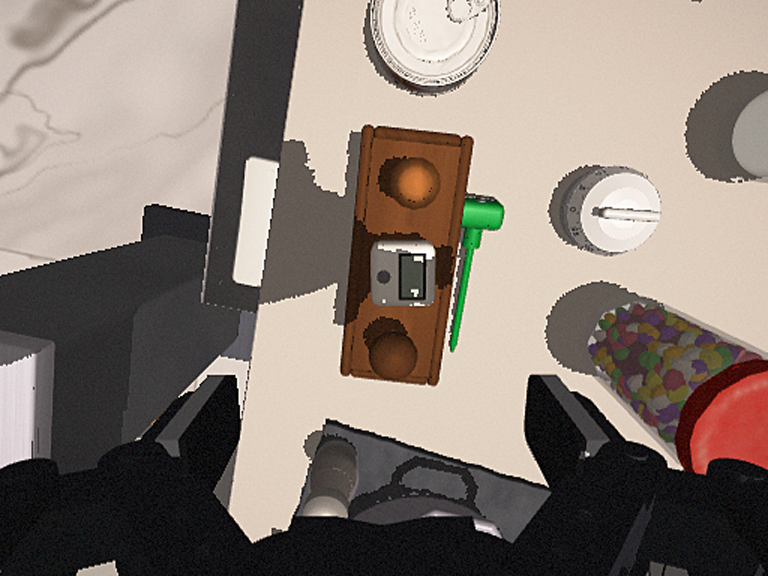

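```bash
python3 - <<'E'
from h import *
v=np.load("w13s.npy"); c=cam("wrist",dict(tool_pos=v[:3],orientation=v[3:]))
P=[onz(c,u/1.5,w/1.5,.138) for u,w in [(373,242),(437,246),(436,306),(370,304)]]
print(np.array(P).round(4), np.mean(P,0))
for a,b in [(0,1),(3,2),(3,0),(2,1)]: d=P[b]-P[a]; print(np.degrees(np.arctan2(d[1],d[0])),np.linalg.norm(d))
E
python3 plan.py 0.452 0.319 0.20 101.7 8.5 2
```

```text
[[0.4315 0.3366 0.138 ]
 [0.4655 0.3416 0.138 ]
 [0.4726 0.3092 0.138 ]
 [0.4368 0.3026 0.138 ]] [0.45159211 0.32251236 0.138     ]
8.44583735351244 0.034282540879278886
10.479779959077394 0.03641600950266822
98.76404916153655 0.03440937679083454
102.42157031621093 0.03319627250652068
pos [0.4453 0.3075 0.2773] yaw 101.6 tilt 2.5 q [0.5  0.26 1.53 0.04 1.38 0.29] t 16.75 gap 0.0851 F [-0.4  0.2  0.2]
d [ 0.0067  0.0115 -0.0773] turn -0.1 n 4
'[8.5,0.2,0.29,1.93,-0, 8.5,0.2,0.29,1.93,-0, 8.5,0.2,0.29,1.93,-0, 8.5,0.2,0.29,1.93,-0]'
```

```bash
python3 -m handwheel '[8.5,0.5,0.5,1.8,0.4, 8.5,0.5,0.3,1.8,0.4, 8.5,0.3,0.2,1.8,0.4, 8.5,0.3,0.2,1.8,0.4, 8.5,0,0,0,0]'>/dev/null;python3 tilt.py
python3 - <<'E'
from h import *
s=arm.get_state(); np.save("w14s.npy",np.r_[s["tool_pos"],s["orientation"]])
im=arm.get_image("wrist"); cv2.imwrite("pics/w14raw.png",im[:,:,::-1]); crop(im,0,0,512,384,1.5,"w14.png")
E
python3 plan.py 0.452 0.322 0.131 100 8.5 1.5
```

```text
zaxis deg [-2.6   0.59] pos [0.4486 0.3204 0.1983] yaw 99.7 q [0.524 0.34  1.616 0.034 1.22  0.341] F [0.2 1.  0.4] gap 0.0849 t 17.17
pos [0.449  0.3202 0.1997] yaw 99.75 tilt 2.61 q [0.52 0.34 1.61 0.03 1.22 0.34] t 17.22 gap 0.0854 F [-0.4 -0.1  0.1]
d [ 0.003   0.0018 -0.0687] turn -0.3 n 5
'[8.5,0,0.12,1.37,-0.1, 8.5,0,0.12,1.37,-0.1, 8.5,0,0.12,1.37,-0.1, 8.5,0,0.12,1.37,-0.1, 8.5,0,0.12,1.37,-0.1]'
```

View pics/w14.png

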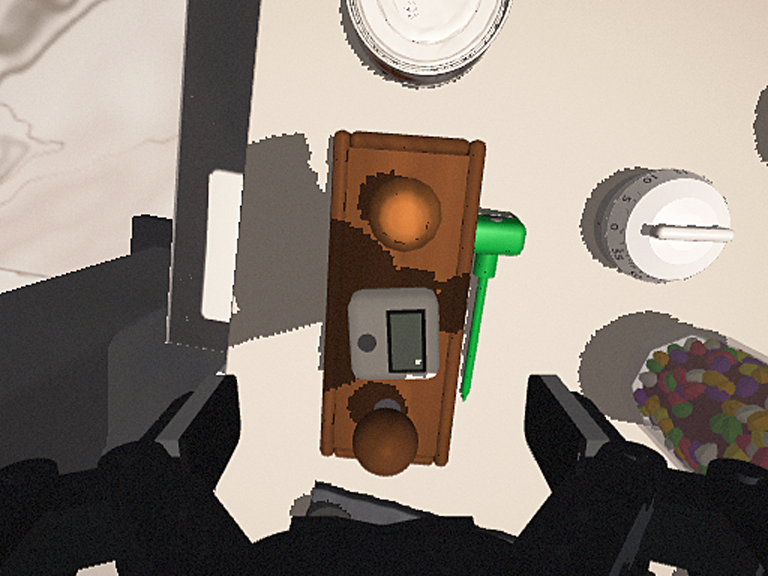

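```bash
python3 -m handwheel '[8.5,0,-3,0,0, 8.5,0,0,0,0]'>/dev/null;python3 tilt.py;python3 -m handwheel '[8.5,0,1.1,0,0, 8.5,0,1.1,0,0, 8.5,0,1.1,0,0, 8.5,0,0,0,0]'>/dev/null;python3 tilt.py
```

```text
zaxis deg [-2.75  0.43] pos [0.4186 0.312  0.2002] yaw 99.6 q [0.539 0.301 1.672 0.033 1.206 0.359] F [-1.1 -0.5 -1.1] gap 0.0852 t 17.38
zaxis deg [-2.45  0.5 ] pos [0.4554 0.3154 0.202 ] yaw 99.5 q [0.512 0.339 1.606 0.03  1.23  0.336] F [0.3 0.9 0.2] gap 0.085 t 17.72
```

Little effect; accept the 2.5° lean. Descend.

```bash
python3 -m handwheel '[8.5,0.4,-0.2,1.4,0, 8.5,0.4,-0.1,1.4,0, 8.5,0.1,0,1.4,0]'>/dev/null;python3 plan.py 0.4525 0.322 0.131 100 8.5 1
```

```text
pos [0.4576 0.3263 0.1639] yaw 99.26 tilt 1.98 q [0.53 0.38 1.65 0.03 1.13 0.35] t 17.97 gap 0.0849 F [ 0.1  0.5 -0.1]
d [-0.0051 -0.0043 -0.0329] turn -0.7 n 4
'[8.5,-0.1,-0.12,0.82,-0.2, 8.5,-0.1,-0.12,0.82,-0.2, 8.5,-0.1,-0.12,0.82,-0.2, 8.5,-0.1,-0.12,0.82,-0.2]'
```

```bash
python3 -m handwheel '[8.5,-0.4,-0.5,0.9,-0.2, 8.5,-0.1,0,0.8,-0.2, 8.5,0,0,0.7,0]'>/dev/null;python3 plan.py 0.4525 0.322 0.131 100 8.5 1
python3 - <<'E'
from h import *
im=arm.get_image("wrist"); crop(im,0,0,512,384,1.5,"w15.png")
E
```

```text
pos [0.456  0.3215 0.138 ] yaw 99.61 tilt 1.94 q [0.52 0.41 1.69 0.03 1.07 0.34] t 18.22 gap 0.0851 F [ 0.6  0.3 -0.5]
d [-0.0035  0.0005 -0.007 ] turn -0.4 n 1
'[8.5,0.09,-0.31,0.71,-0.4]'
```

View pics/w15.png

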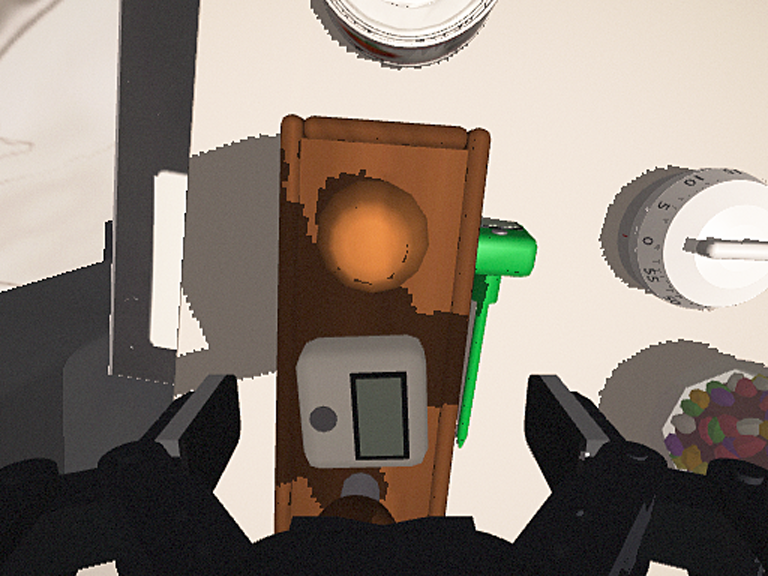

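```bash
python3 - <<'E'
from h import *
m=arm.camera_model("wrist");T=m["T_tool_cam"];c=(m["intrinsics"],T[:3,:3],T[:3,3])
for z in(0,.006,.025): print(np.array(proj(c,[0,0,z]))*1.5)
p,d=ray(c,362/1.5,400/1.5); print(p+d*(0-p[2])/d[2])
E
python3 -m handwheel '[8.5,0,-0.5,0.4,0, 8.5,0,0,0.3,0, 8.5,0,0,0,0]'; python3 tilt.py
```

```text
[379.58512194 420.67357002]
[379.67161849 409.68904905]
[379.90283446 380.32606571]
[ 0.00614749 -0.00467593  0.        ]
time_s: 18.52
tool_pos: [0.4509, 0.3207, 0.1291]
orientation: [-0.017, 0.646, 0.763, -0.004]
ft_force: [-0.1, 0.1, 0.8]
finger_gap: 0.0847
zaxis deg [-1.81  0.86] pos [0.4509 0.3207 0.1291] yaw 99.5 q [0.524 0.411 1.706 0.033 1.045 0.34 ] F [-0.1  0.1  0.8] gap 0.0847 t 18.52
```

```bash
python3 -m handwheel '[8.5,0.4,0,0,0, 8.5,0,0,0,0]'; 
python3 - <<'E'
from h import *
im=arm.get_image("wrist"); crop(im,0,0,512,384,1.5,"w16.png")
E
```

```text
time_s: 18.68
tool_pos: [0.4505, 0.3251, 0.1297]
orientation: [-0.017, 0.646, 0.763, -0.004]
ft_force: [-0.4, -0.0, -0.3]
finger_gap: 0.085
```

View pics/w16.png

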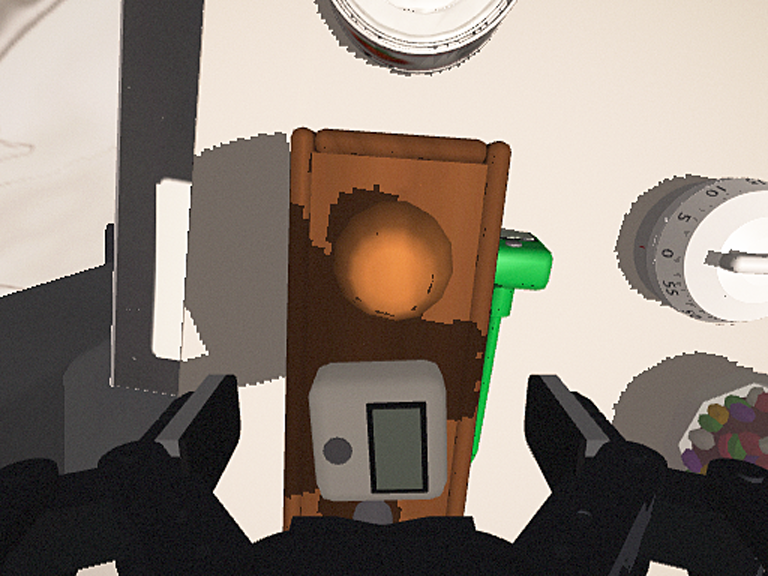

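```bash
python3 -m handwheel '[6,0,0,0,0, 4.5,0,0,0,0, 3.8,0,0,0,0, 3.2,0,0,0,0, 3.2,0,0,0,0]' 40;python3 -m handwheel '[3.2,0,0,0,0, 3.2,0,0,-0.5,0, 3.2,0,0,-1,0, 3.2,0,0,-1,0, 3.2,0,0,-1,0]'; python3 tilt.py
```

```text
time_s: 19.15
tool_pos: [0.4513, 0.3257, 0.1312]
orientation: [-0.016, 0.645, 0.764, -0.003]
ft_force: [-0.1, -0.3, 0.4]
finger_gap: 0.0357
time_s: 19.57
tool_pos: [0.4517, 0.3244, 0.1667]
orientation: [-0.017, 0.645, 0.764, -0.004]
ft_force: [0.2, 0.4, -0.4]
finger_gap: 0.035
zaxis deg [-1.78  0.84] pos [0.4517 0.3244 0.1667] yaw 99.6 q [0.529 0.372 1.656 0.031 1.133 0.348] F [ 0.2  0.4 -0.4] gap 0.035 t 19.57
```

```bash
python3 -m handwheel '[3.2,0,0,-1.5,0, 3.2,0,0,-1.5,0, 3.2,0,0,-1.5,0, 3.2,0,0,-1.5,0, 3.2,0,0,-1.5,0]';python3 -m handwheel '[3.2,0,0,-1.5,0, 3.2,0,0,-1.5,0, 3.2,0,0,-1.5,0, 3.2,0,0,-1.5,0, 3.2,0,0,-0.5,0]'; python3 tilt.py
python3 - <<'E'
from h import *
im=arm.get_image("wrist"); crop(im,0,0,512,384,1.5,"w17.png")
im=arm.get_image("side"); crop(im,180,140,150,140,4,"s17.png")
E
python3 plan.py 0.468 0.046 0.30 90 3.2
```

```text
time_s: 19.98
tool_pos: [0.4532, 0.3229, 0.2492]
orientation: [-0.017, 0.646, 0.764, -0.004]
ft_force: [0.1, 0.2, -0.3]
finger_gap: 0.0355
time_s: 20.4
tool_pos: [0.4543, 0.3212, 0.3259]
orientation: [-0.016, 0.646, 0.763, -0.001]
ft_force: [0.7, 0.4, -0.5]
finger_gap: 0.0358
zaxis deg [-1.49  1.09] pos [0.4543 0.3212 0.3259] yaw 99.5 q [0.521 0.241 1.425 0.029 1.489 0.352] F [ 0.7  0.4 -0.5] gap 0.0358 t 20.4
pos [0.4542 0.3212 0.3246] yaw 99.55 tilt 1.86 q [0.52 0.24 1.43 0.03 1.49 0.35] t 20.5 gap 0.0354 F [-0.7 -0.2 -0.5]
d [ 0.0138 -0.2752 -0.0246] turn 9.6 n 7
'[3.2,-3.92,-0.45,0.27,1.4, 3.2,-3.93,-0.36,0.27,1.4, 3.2,-3.93,-0.26,0.27,1.4, 3.2,-3.94,-0.17,0.27,1.4, 3.2,-3.94,-0.08,0.27,1.4]'
'[3.2,-3.94,0.02,0.27,1.4, 3.2,-3.94,0.11,0.27,1.4]'
```

View pics/w17.png

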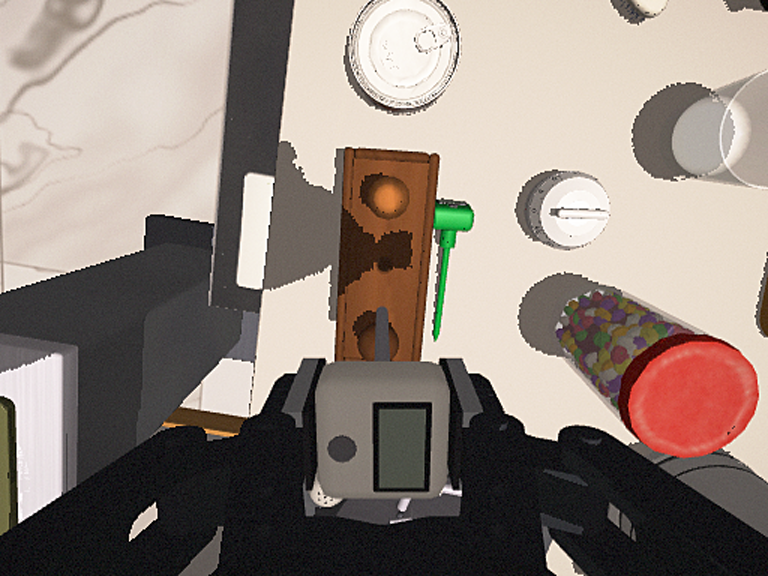

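View pics/s17.png

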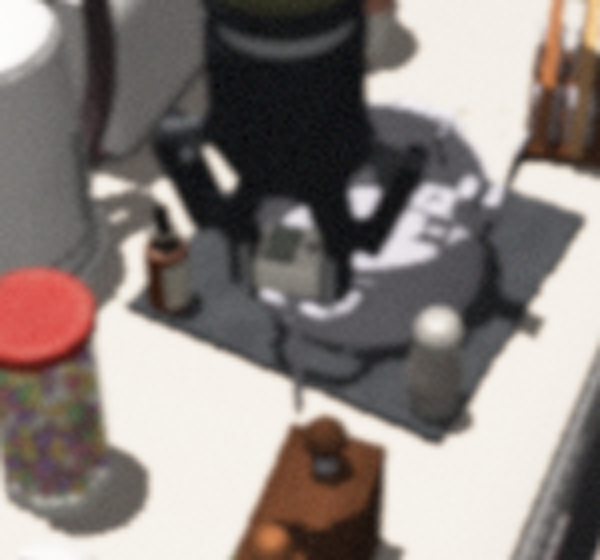

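```bash
python3 - <<'E'
from h import *
m=arm.camera_model("wrist");T=m["T_tool_cam"];c=(m["intrinsics"],T[:3,:3],T[:3,3])
p,d=ray(c,381/1.5,308/1.5)
for z in (.12,.126,.13): print(p+d*(z-p[2])/d[2])
E
python3 -m handwheel '[3.2,-3.9,-0.4,0.2,1.4, 3.2,-3.9,-0.4,0.2,1.4, 3.2,-3.9,-0.3,0.2,1.4, 3.2,-3.9,-0.2,0.2,1.4, 3.2,-3.9,-0.1,0.2,1.4]' >/dev/null; python3 -m handwheel '[3.2,-3,0,0.2,1.4, 3.2,-2,0,0.2,1.4, 3.2,0,0,0,0]'; python3 tilt.py; python3 plan.py 0.468 0.046 0.30 90 3.2
```

```text
[-0.00475923  0.00022819  0.12      ]
[-0.00658329  0.00022159  0.126     ]
[-0.00779934  0.00021719  0.13      ]
time_s: 21.17
tool_pos: [0.459, 0.0689, 0.2969]
orientation: [-0.02, 0.708, 0.706, -0.008]
ft_force: [-0.3, 0.2, -0.8]
finger_gap: 0.0356
zaxis deg [-2.25  1.  ] pos [0.459  0.0689 0.2969] yaw 89.8 q [0.043 0.137 1.634 0.019 1.409 0.044] F [-0.3  0.2 -0.8] gap 0.0356 t 21.17
pos [0.459  0.0689 0.2969] yaw 89.75 tilt 2.47 q [0.04 0.14 1.63 0.02 1.41 0.04] t 21.17 gap 0.0356 F [-0.3  0.2 -0.8]
d [ 0.009  -0.0229  0.0031] turn -0.2 n 1
'[3.2,-2.28,0.9,-0.38,-0.2]'
```

```bash
python3 -m handwheel '[3.2,-0.8,0.7,0.5,0, 3.2,-0.8,0.6,0.7,0, 3.2,0,0,0,0]'; python3 tilt.py
python3 - <<'E'
from h import *
s=arm.get_state(); np.save("w18s.npy",np.r_[s["tool_pos"],s["orientation"]])
im=arm.get_image("wrist"); cv2.imwrite("pics/w18raw.png",im[:,:,::-1]); crop(im,150,100,220,180,3.5,"w18.png")
im=arm.get_image("side"); cv2.imwrite("pics/s18raw.png",im[:,:,::-1]); crop(im,225,140,110,90,7,"s18.png")
E
```

```text
time_s: 21.42
tool_pos: [0.4709, 0.0516, 0.2813]
orientation: [-0.022, 0.709, 0.705, -0.009]
ft_force: [-0.4, 0.3, -0.7]
finger_gap: 0.0354
zaxis deg [-2.44  1.05] pos [0.4709 0.0516 0.2813] yaw 89.7 q [0.006 0.165 1.64  0.019 1.379 0.007] F [-0.4  0.3 -0.7] gap 0.0354 t 21.42
```

View pics/w18.png

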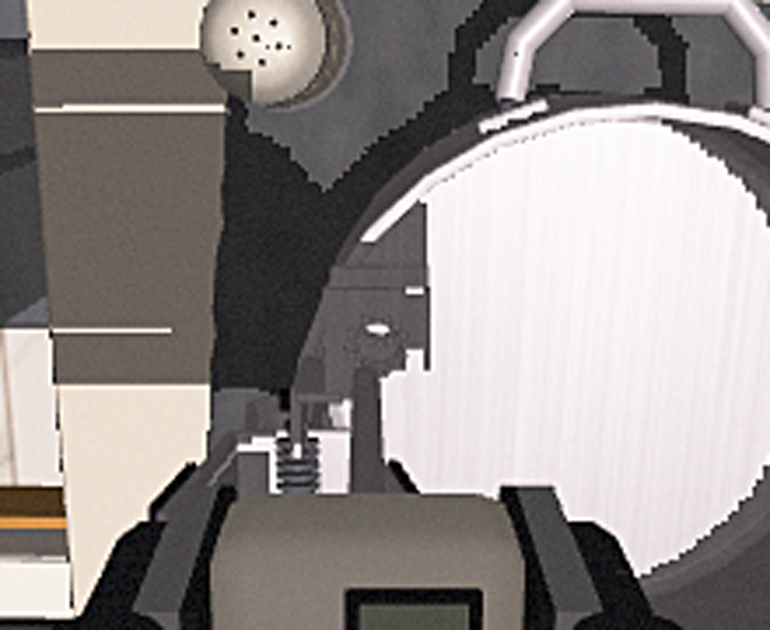

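View pics/s18.png

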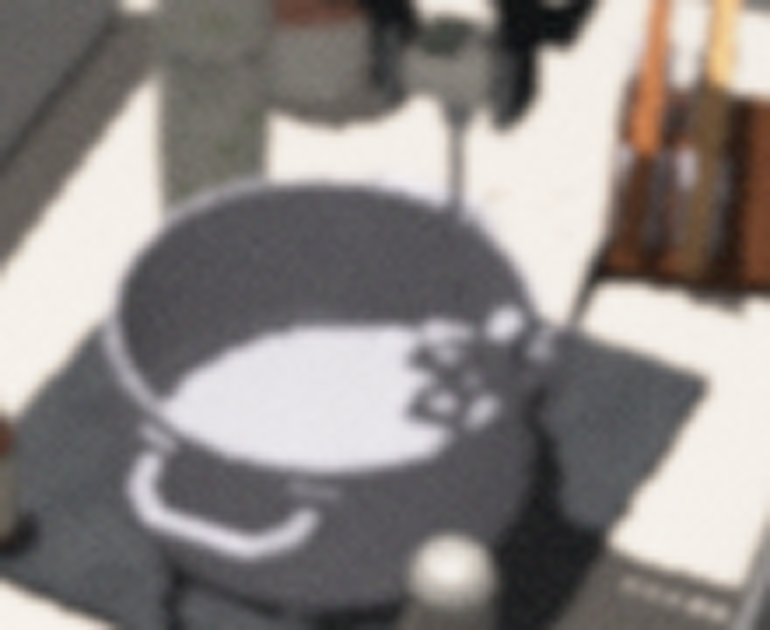

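```bash
python3 - <<'E'
from h import *
v=np.load("w18s.npy"); s=dict(tool_pos=v[:3],orientation=v[3:]); c=cam("wrist",s); cs=cam("side")
Q=rot(v[3:])
p,d=ray(c,150+367/3.5,100+370/3.5)
for z in (.145,.15,.155,.16,.165,.17):
    P=p+d*(z-p[2])/d[2]; u=proj(cs,P); print(z,P.round(4),"tool",(Q.T@(P-v[:3])).round(4),"side crop7",((u[0]-225)*7,(u[1]-140)*7))
u=proj(cs,[.4677,.0485,.1335]); print("eye side",((u[0]-225)*7,(u[1]-140)*7), "eye wrist",[(a-b)*3.5 for a,b in zip(proj(c,[.4677,.0485,.1335]),(150,100))])
im=cv2.imread("pics/s18raw.png")[:,:,::-1]
g=im[150:215,270:310].astype(float); g=np.clip((g-40)*1.8,0,255).astype(np.uint8)
crop(g,0,0,40,65,9,"s18b.png")
E
```

```text
0.145 [0.4662 0.0442 0.145 ] tool [-0.0099  0.0011  0.1362] side crop7 (np.float64(448.07654762987454), np.float64(323.3735238090659))
0.15 [0.4664 0.0457 0.15  ] tool [-0.0084  0.0011  0.1312] side crop7 (np.float64(447.03999877089024), np.float64(316.1507859909117))
0.155 [0.4666 0.0471 0.155 ] tool [-0.0069  0.0011  0.1263] side crop7 (np.float64(445.9955165254291), np.float64(308.8727678354746))
0.16 [0.4668 0.0485 0.16  ] tool [-0.0054  0.0011  0.1213] side crop7 (np.float64(444.94300946451307), np.float64(301.5388322598744))
0.165 [0.467  0.0499 0.165 ] tool [-0.0038  0.0011  0.1163] side crop7 (np.float64(443.88238474883946), np.float64(294.14833235399203))
0.17 [0.4673 0.0514 0.17  ] tool [-0.0023  0.0011  0.1113] side crop7 (np.float64(442.8135481014806), np.float64(286.7006111902511))
eye side (np.float64(439.2883117720414), np.float64(349.9076507048419)) eye wrist [np.float64(375.12024691162645), np.float64(340.1406336692796)]
```

View pics/s18b.png

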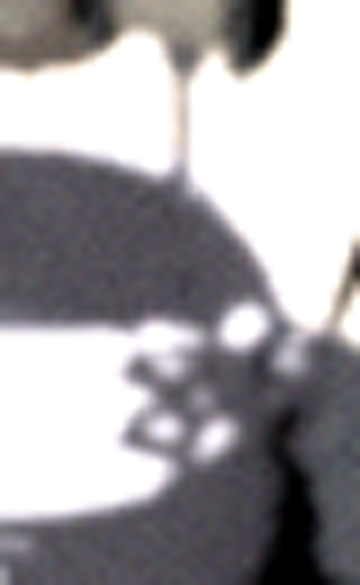

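```bash
python3 -m handwheel '[3.2,0.1,0.1,0.7,0, 3.2,0,0,0.6,0, 3.2,0,0,0,0]'; python3 tilt.py
cat > look.py <<'E'
import sys
from h import *
n=sys.argv[1]
s=arm.get_state(); np.save(n+"s.npy",np.r_[s["tool_pos"],s["orientation"]])
im=arm.get_image("wrist"); cv2.imwrite("pics/"+n+"raw.png",im[:,:,::-1])
g=(255*(im[155:235,210:320]/255.)**.5).astype(np.uint8); crop(g,0,0,110,80,7,n+".png")
E
python3 look.py w19
```

```text
time_s: 21.77
tool_pos: [0.4716, 0.0565, 0.2682]
orientation: [-0.022, 0.707, 0.707, -0.008]
ft_force: [-0.4, 0.4, -1.7]
finger_gap: 0.0351
zaxis deg [-2.41  1.17] pos [0.4716 0.0565 0.2682] yaw 89.9 q [0.015 0.176 1.66  0.022 1.347 0.011] F [-0.4  0.4 -1.7] gap 0.0351 t 21.77
```

View pics/w19.png

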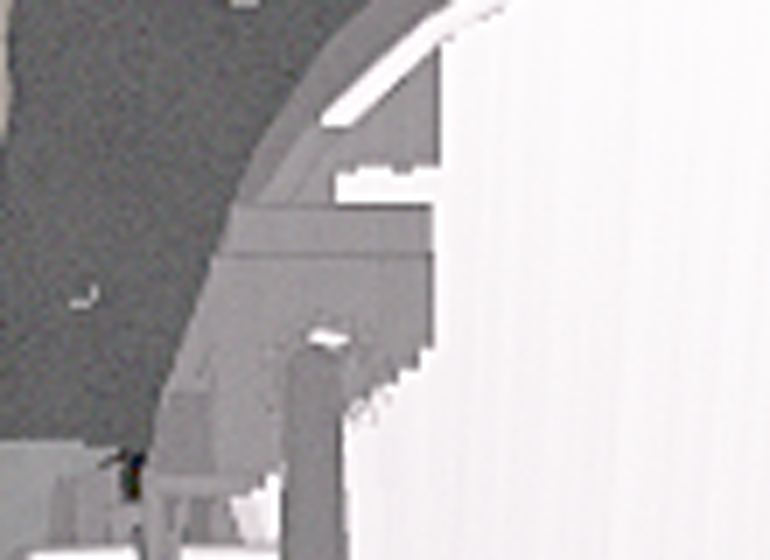

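```bash
cat > rel.py <<'E'
import sys
from h import *
n,u,w=sys.argv[1],float(sys.argv[2]),float(sys.argv[3])
v=np.load(n+"s.npy"); s=dict(tool_pos=v[:3],orientation=v[3:]); c=cam("wrist",s); Q=rot(v[3:])
E=np.array([.4677,.0485,.134])
print("eye px",[(a-b)*7 for a,b in zip(proj(c,E),(210,155))])
print("pred tip px",[(a-b)*7 for a,b in zip(proj(c,v[:3]+Q@[-.0069,.0011,.1263]),(210,155))])
p,d=ray(c,210+u/7,155+w/7)
for tz in (.115,.12,.126,.132):
    t=(tz-Q[:,2]@(p-v[:3]))/(Q[:,2]@d); P=p+t*d; print(tz,"tool",(Q.T@(P-v[:3])).round(4),"world",P.round(4),"rel eye mm",((P-E)*1000).round(1))
E
python3 rel.py w19 312 342
```

```text
eye px [np.float64(319.60917577004176), np.float64(366.9413778757423)]
pred tip px [np.float64(313.8076581964049), np.float64(355.1246576128432)]
0.115 tool [-0.002   0.0009  0.115 ] world [0.4676 0.0568 0.1533] rel eye mm [-0.1  8.3 19.3]
0.12 tool [-0.0035  0.0009  0.12  ] world [0.4674 0.0554 0.1482] rel eye mm [-0.3  6.9 14.2]
0.126 tool [-0.0053  0.0009  0.126 ] world [0.4672 0.0538 0.1422] rel eye mm [-0.5  5.3  8.2]
0.132 tool [-0.0071  0.0009  0.132 ] world [0.4669 0.0521 0.1362] rel eye mm [-0.8  3.6  2.2]
```

```bash
python3 -m handwheel '[3.2,-0.6,0.05,0.2,0, 3.2,0,0,0,0]'; python3 tilt.py
python3 look.py w20; python3 rel.py w20 312 342
```

```text
time_s: 21.98
tool_pos: [0.472, 0.0511, 0.2663]
orientation: [-0.022, 0.706, 0.707, -0.008]
ft_force: [0.3, 0.2, 0.7]
finger_gap: 0.0352
zaxis deg [-2.39  1.16] pos [0.472  0.0511 0.2663] yaw 90.1 q [ 0.004  0.178  1.663  0.021  1.342 -0.003] F [0.3 0.2 0.7] gap 0.0352 t 21.98
eye px [np.float64(315.1540476161373), np.float64(326.2508042401256)]
pred tip px [np.float64(313.83451320353186), np.float64(355.106370338961)]
0.115 tool [-0.002   0.0009  0.115 ] world [0.468  0.0514 0.1513] rel eye mm [ 0.3  2.9 17.3]
0.12 tool [-0.0035  0.0009  0.12  ] world [0.4678 0.05   0.1463] rel eye mm [ 0.1  1.5 12.3]
0.126 tool [-0.0053  0.0009  0.126 ] world [0.4676 0.0484 0.1402] rel eye mm [-0.1 -0.1  6.2]
0.132 tool [-0.0071  0.0009  0.132 ] world [0.4674 0.0467 0.1342] rel eye mm [-0.3 -1.8  0.2]
```

View pics/w20.png

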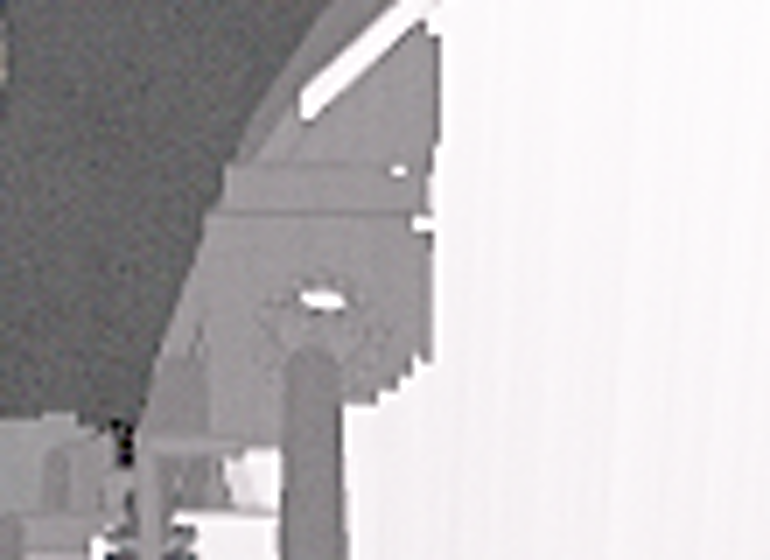

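```bash
python3 -m handwheel '[3.2,0,0.05,0.4,0, 3.2,0,0,0,0]'; python3 tilt.py
python3 look.py w21; python3 rel.py w21 312 347
```

```text
time_s: 22.2
tool_pos: [0.4727, 0.0515, 0.2627]
orientation: [-0.022, 0.707, 0.707, -0.007]
ft_force: [-0.6, 0.2, -0.3]
finger_gap: 0.0355
zaxis deg [-2.29  1.22] pos [0.4727 0.0515 0.2627] yaw 90.0 q [ 0.004  0.181  1.669  0.022  1.332 -0.002] F [-0.6  0.2 -0.3] gap 0.0355 t 22.2
eye px [np.float64(305.3574552207462), np.float64(338.7392191701317)]
pred tip px [np.float64(313.8499881035317), np.float64(355.11353976734466)]
0.115 tool [-0.0025  0.0009  0.115 ] world [0.469  0.0514 0.1478] rel eye mm [ 1.3  2.9 13.8]
0.12 tool [-0.004   0.0009  0.12  ] world [0.4688 0.05   0.1427] rel eye mm [1.1 1.5 8.7]
0.126 tool [-0.0059  0.0009  0.126 ] world [0.4686 0.0483 0.1367] rel eye mm [ 0.9 -0.2  2.7]
0.132 tool [-0.0077  0.0009  0.132 ] world [0.4683 0.0466 0.1307] rel eye mm [ 0.6 -1.9 -3.3]
```

View pics/w21.png

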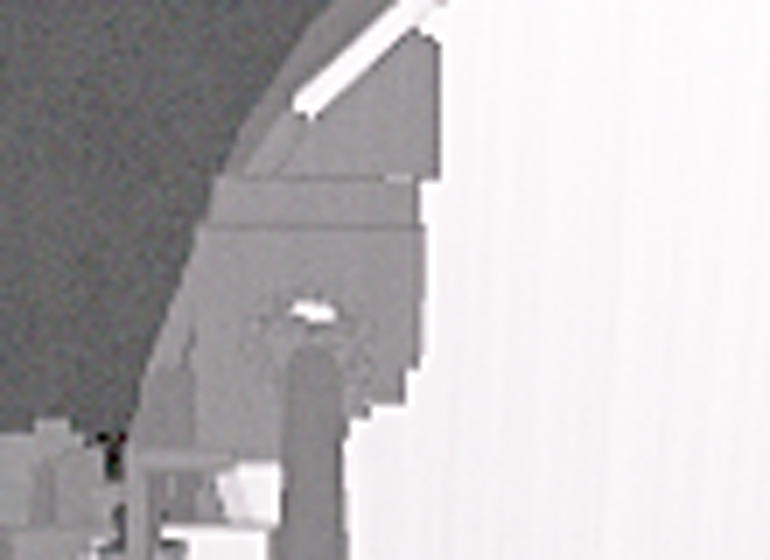

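```bash
python3 -m handwheel '[3.2,0,-0.05,0.4,0, 3.2,0,0,0,0]'; python3 tilt.py
python3 look.py w22; python3 rel.py w22 312 347
```

```text
time_s: 22.42
tool_pos: [0.4724, 0.0515, 0.2591]
orientation: [-0.021, 0.707, 0.707, -0.006]
ft_force: [0.6, -0.4, -1.8]
finger_gap: 0.0352
zaxis deg [-2.21  1.22] pos [0.4724 0.0515 0.2591] yaw 90.0 q [ 0.004  0.183  1.676  0.022  1.322 -0.002] F [ 0.6 -0.4 -1.8] gap 0.0352 t 22.42
eye px [np.float64(304.9938686425222), np.float64(347.9311379624004)]
pred tip px [np.float64(313.86327685109944), np.float64(355.1200369293042)]
0.115 tool [-0.0025  0.0009  0.115 ] world [0.4689 0.0514 0.1441] rel eye mm [ 1.2  2.9 10.1]
0.12 tool [-0.004   0.0009  0.12  ] world [0.4687 0.05   0.1391] rel eye mm [1.  1.5 5.1]
0.126 tool [-0.0059  0.0009  0.126 ] world [0.4684 0.0484 0.133 ] rel eye mm [ 0.7 -0.1 -1. ]
0.132 tool [-0.0077  0.0009  0.132 ] world [0.4682 0.0467 0.127 ] rel eye mm [ 0.5 -1.8 -7. ]
```

View pics/w22.png

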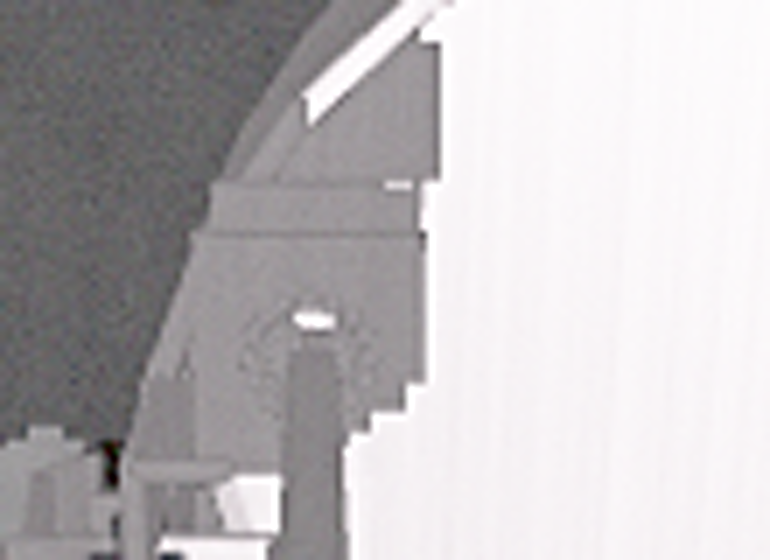

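```bash
for i in 1 2 3; do python3 -m handwheel '[3.2,0,-0.02,0.3,0]' >/dev/null; python3 tilt.py; done; python3 look.py w23
```

```text
zaxis deg [-2.08  1.22] pos [0.473  0.0516 0.2569] yaw 90.0 q [ 0.004  0.184  1.68   0.022  1.314 -0.002] F [-0.2  0.1 -0.5] gap 0.0355 t 22.55
zaxis deg [-2.07  1.22] pos [0.4727 0.0516 0.2538] yaw 90.0 q [ 0.004  0.187  1.685  0.022  1.306 -0.002] F [ 0.3 -0.4 -0.7] gap 0.0355 t 22.63
zaxis deg [-2.05  1.22] pos [0.4724 0.0517 0.2506] yaw 90.0 q [ 0.004  0.189  1.691  0.022  1.298 -0.002] F [ 0.2  0.1 -1. ] gap 0.0353 t 22.72
```

View pics/w23.png

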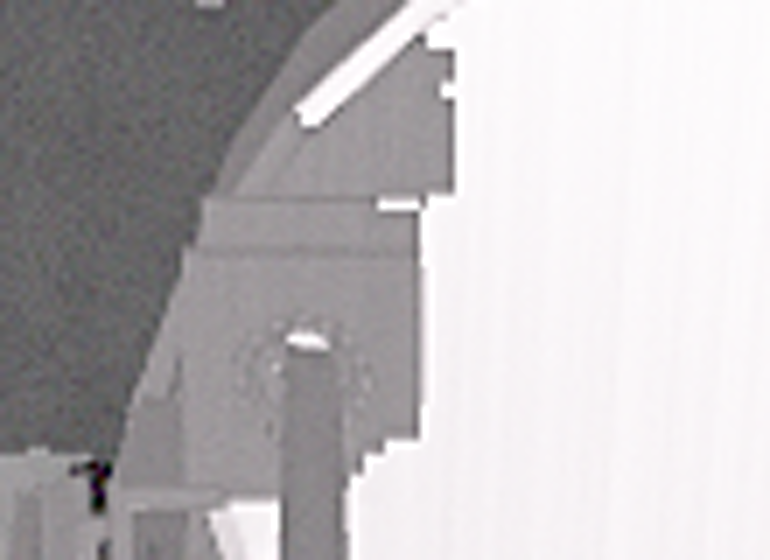

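```bash
for i in 1 2; do python3 -m handwheel '[3.2,0,0.02,0.4,0, 3.2,0,0.02,0.4,0]' >/dev/null; python3 tilt.py; done; python3 look.py w24; python3 rel.py w24 312 347
```

```text
zaxis deg [-2.09  1.22] pos [0.4722 0.0519 0.2416] yaw 90.0 q [ 0.005  0.197  1.705  0.022  1.276 -0.002] F [ 0.3  0.1 -0.1] gap 0.0355 t 22.93
zaxis deg [-2.1   1.22] pos [0.4722 0.0521 0.2326] yaw 90.0 q [ 0.005  0.206  1.718  0.023  1.254 -0.003] F [ 0.2 -0.7 -0.4] gap 0.0357 t 23.1
eye px [np.float64(294.09913100001484), np.float64(424.33636872302895)]
pred tip px [np.float64(313.85822922174833), np.float64(355.1181741318464)]
0.115 tool [-0.0025  0.0009  0.115 ] world [0.4689 0.052  0.1176] rel eye mm [  1.2   3.5 -16.4]
0.12 tool [-0.004   0.0009  0.12  ] world [0.4687 0.0506 0.1126] rel eye mm [  1.    2.1 -21.4]
0.126 tool [-0.0059  0.0009  0.126 ] world [0.4685 0.0489 0.1066] rel eye mm [  0.8   0.4 -27.4]
0.132 tool [-0.0077  0.0009  0.132 ] world [0.4683 0.0473 0.1005] rel eye mm [  0.6  -1.2 -33.5]
```

View pics/w24.png

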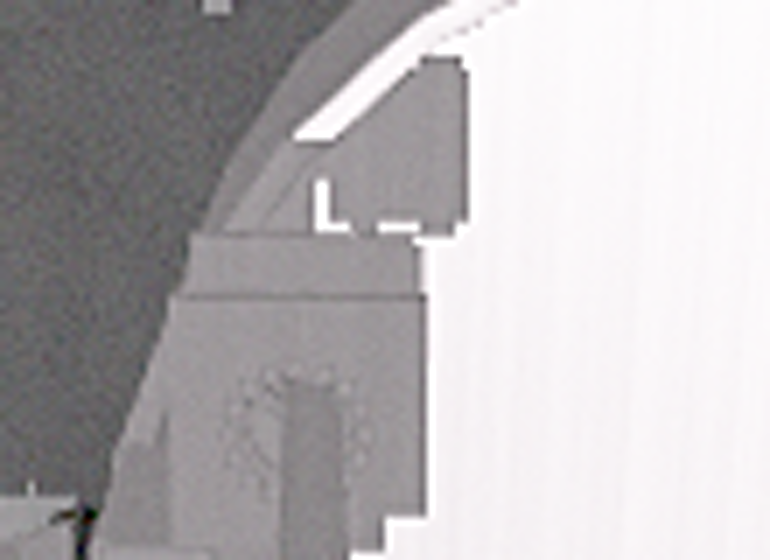

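```bash
python3 -m handwheel '[3.2,-0.1,-0.1,0.1,0, 3.2,0,0,0,0]'>/dev/null; python3 tilt.py; for i in 1 2; do python3 -m handwheel '[3.2,0,0.01,0.3,0, 3.2,0,0.01,0.3,0]' >/dev/null; python3 tilt.py; done; python3 look.py w25; python3 rel.py w25 312 347
```

```text
zaxis deg [-2.28  1.22] pos [0.4702 0.0511 0.2299] yaw 90.0 q [ 0.003  0.207  1.724  0.023  1.25  -0.005] F [ 1.2  0.5 -0.1] gap 0.0355 t 23.32
zaxis deg [-2.19  1.22] pos [0.4707 0.0512 0.2242] yaw 90.0 q [ 0.003  0.212  1.733  0.023  1.234 -0.005] F [ 0.4  0.5 -0.8] gap 0.0355 t 23.48
zaxis deg [-2.15  1.22] pos [0.4709 0.0512 0.2178] yaw 90.0 q [ 0.003  0.219  1.743  0.023  1.218 -0.005] F [ 0.4  0.3 -0.8] gap 0.0354 t 23.65
eye px [np.float64(302.16393228903013), np.float64(463.027517642373)]
pred tip px [np.float64(313.85308938289165), np.float64(355.11690326312373)]
0.115 tool [-0.0025  0.0009  0.115 ] world [0.4675 0.0512 0.1028] rel eye mm [ -0.2   2.7 -31.2]
0.12 tool [-0.004   0.0009  0.12  ] world [0.4673 0.0498 0.0978] rel eye mm [ -0.4   1.3 -36.2]
0.126 tool [-0.0059  0.0009  0.126 ] world [0.4671 0.0481 0.0918] rel eye mm [ -0.6  -0.4 -42.2]
0.132 tool [-0.0077  0.0009  0.132 ] world [0.4668 0.0464 0.0857] rel eye mm [ -0.9  -2.1 -48.3]
```

View pics/w25.png

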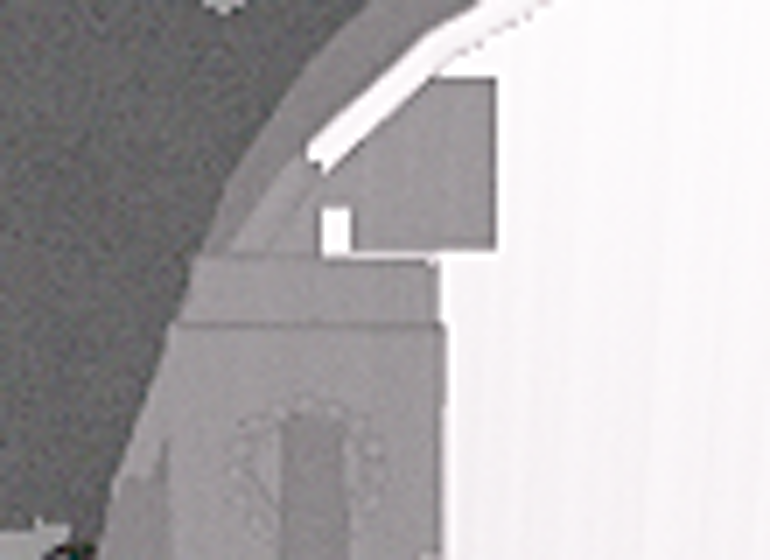

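```bash
for i in 1 2 3; do python3 -m handwheel '[3.2,0,0.02,0.4,0, 3.2,0,0.01,0.4,0]' >/dev/null; python3 tilt.py; done; python3 look.py w26
```

```text
zaxis deg [-2.15  1.22] pos [0.4709 0.0515 0.209 ] yaw 90.0 q [ 0.004  0.228  1.755  0.023  1.196 -0.005] F [ 0.4 -0.3 -0.5] gap 0.0354 t 23.87
zaxis deg [-2.14  1.22] pos [0.4709 0.0517 0.2002] yaw 90.0 q [ 0.004  0.238  1.768  0.023  1.174 -0.005] F [-0.6 -0.3 -1.1] gap 0.0353 t 24.03
zaxis deg [-2.16  1.22] pos [0.4708 0.0519 0.1912] yaw 90.0 q [ 0.005  0.248  1.78   0.024  1.151 -0.006] F [-0.7  0.8 -0.3] gap 0.0357 t 24.2
```

View pics/w26.png

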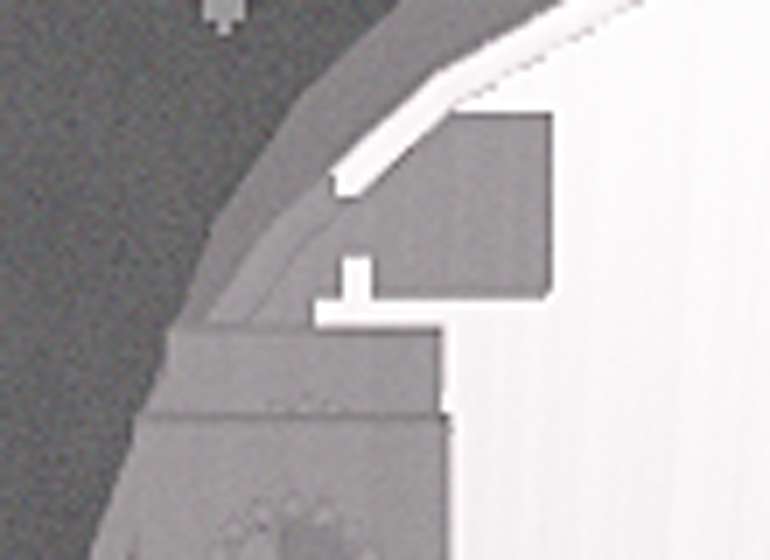

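```bash
python3 -m handwheel '[3.2,-0.2,-0.1,0.2,0, 3.2,0,0,0.2,0]' >/dev/null; python3 tilt.py; python3 -m handwheel '[3.2,-0.1,-0.05,0.3,0, 3.2,0,0,0.2,0]' >/dev/null; python3 tilt.py;  python3 -m handwheel '[3.2,-0.05,0,0.3,0, 3.2,0,0,0.2,0]' >/dev/null; python3 tilt.py;
```

```text
zaxis deg [-2.27  1.22] pos [0.469  0.0499 0.1858] yaw 90.0 q [ 1.000e-03  2.520e-01  1.790e+00  2.300e-02  1.139e+00 -1.000e-02] F [-0.6  0.7 -0.8] gap 0.0354 t 24.42
zaxis deg [-2.16  1.29] pos [0.469  0.0493 0.1807] yaw 90.0 q [-1.000e-03  2.570e-01  1.799e+00  2.500e-02  1.124e+00 -1.300e-02] F [0.8 0.6 0.1] gap 0.0357 t 24.58
zaxis deg [-2.1   1.33] pos [0.4692 0.0492 0.1756] yaw 90.0 q [-0.002  0.263  1.806  0.026  1.109 -0.014] F [0.1 0.6 0.6] gap 0.0353 t 24.75
```

```bash
for i in 1 2 3 4; do python3 -m handwheel '[3.2,0,0,0.25,0]' >/dev/null; python3 tilt.py; done; python3 - <<'E'
from h import *
im=arm.get_image("wrist"); crop(im,0,0,512,384,1.5,"w27.png")
im=arm.get_image("side"); crop(im,225,140,110,90,7,"s27.png")
E
```

```text
zaxis deg [-2.09  1.33] pos [0.4691 0.0492 0.173 ] yaw 90.0 q [-0.002  0.266  1.81   0.026  1.103 -0.014] F [-0.3  0.5 -0.1] gap 0.0352 t 24.83
zaxis deg [-2.1   1.32] pos [0.469  0.0492 0.1703] yaw 90.0 q [-0.002  0.269  1.814  0.026  1.096 -0.014] F [-0.6  0.5 -1.1] gap 0.0353 t 24.92
zaxis deg [-2.1   1.32] pos [0.4688 0.0493 0.1675] yaw 90.0 q [-0.002  0.272  1.818  0.026  1.088 -0.014] F [0.3 0.6 0.3] gap 0.0354 t 25.0
zaxis deg [-2.08  1.33] pos [0.4688 0.0494 0.1648] yaw 90.0 q [-0.002  0.276  1.821  0.026  1.081 -0.014] F [1.7 5.3 5.9] gap 0.0355 t 25.08
```

View pics/w27.png

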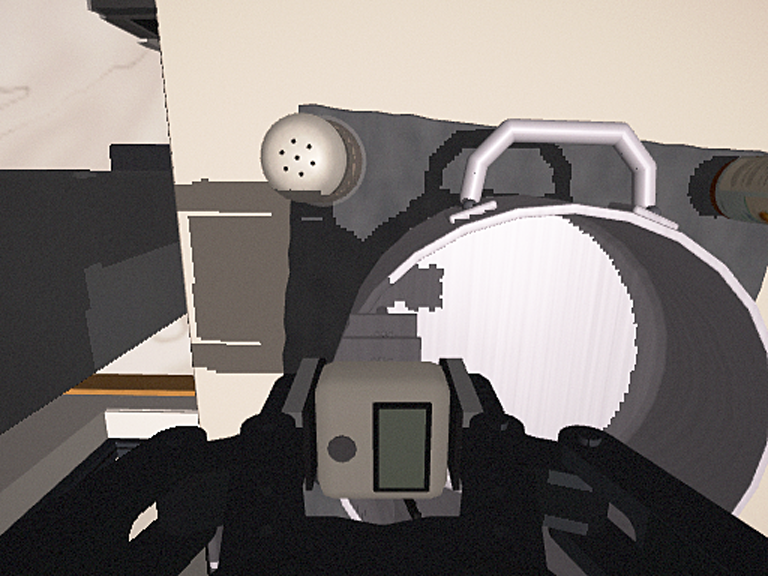

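View pics/s27.png

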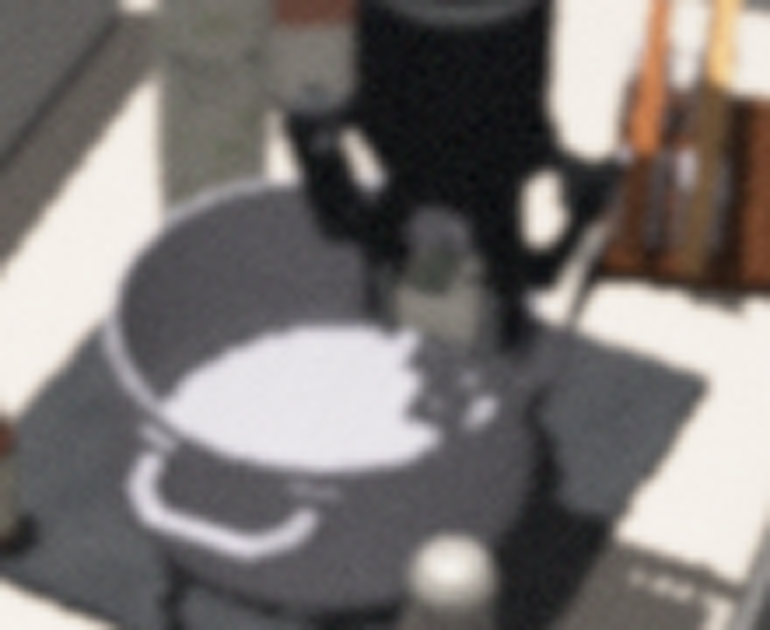

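```bash
python3 -m handwheel '[3.8,0,0,0,0, 4.4,0,0,0,0, 5.2,0,0,0,0, 6,0,0,0,0, 6.5,0,0,0,0]'; python3 tilt.py; python3 - <<'E'
from h import *
im=arm.get_image("wrist"); crop(im,0,0,512,384,1.5,"w28.png")
E
```

```text
time_s: 25.6
tool_pos: [0.4683, 0.0486, 0.1646]
orientation: [-0.021, 0.707, 0.707, -0.006]
ft_force: [-0.5, 0.6, 0.3]
finger_gap: 0.065
zaxis deg [-2.18  1.21] pos [0.4683 0.0486 0.1646] yaw 90.0 q [-0.002  0.276  1.822  0.024  1.082 -0.014] F [-0.5  0.6  0.3] gap 0.065 t 25.6
```

View pics/w28.png

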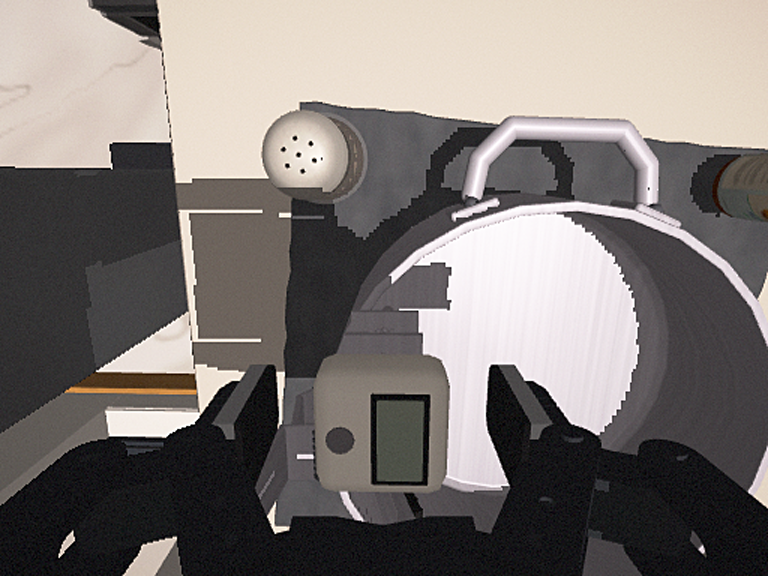

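```bash
python3 -m handwheel '[6.8,0,0,-0.8,0, 6.8,0,0,-1,0, 6.8,0,0,-1,0, 6.8,0,0,-1.5,0, 6.8,0,0,-1.5,0]';python3 -m handwheel '[6.8,0,0,-1.5,0, 6.8,0,0,-1.5,0, 6.8,0,0,-1.5,0, 6.8,0,0,-1.5,0, 6.8,0,0,0,0]'; python3 -m handwheel '[6.8,0,-1.5,-0.5,0, 6.8,0,-1.5,-0.5,0, 6.8,0,0,0,0]'; python3 tilt.py; python3 - <<'E'
from h import *
s=arm.get_state(); np.save("w29s.npy",np.r_[s["tool_pos"],s["orientation"]])
im=arm.get_image("wrist"); cv2.imwrite("pics/w29raw.png",im[:,:,::-1]); crop(im,0,0,512,384,1.5,"w29.png")
im=arm.get_image("side"); crop(im,225,140,110,90,7,"s29.png")
E
```

```text
time_s: 26.07
tool_pos: [0.4677, 0.047, 0.2233]
orientation: [-0.024, 0.707, 0.707, -0.009]
ft_force: [0.8, -0.6, 0.1]
finger_gap: 0.0679
time_s: 26.48
tool_pos: [0.4718, 0.0454, 0.2921]
orientation: [-0.021, 0.707, 0.707, -0.007]
ft_force: [1.0, -0.4, -0.3]
finger_gap: 0.068
time_s: 26.73
tool_pos: [0.4414, 0.0451, 0.3042]
orientation: [-0.02, 0.707, 0.707, -0.006]
ft_force: [-0.1, -0.3, -0.5]
finger_gap: 0.0678
zaxis deg [-2.14  1.15] pos [0.4414 0.0451 0.3042] yaw 90.0 q [-0.009  0.101  1.658  0.02   1.42  -0.013] F [-0.1 -0.3 -0.5] gap 0.0678 t 26.73
```

View pics/w29.png

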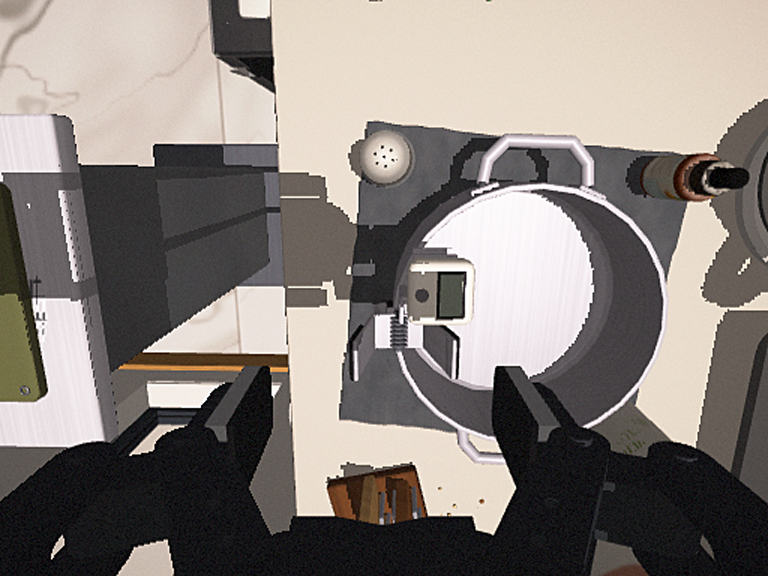

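View pics/s29.png

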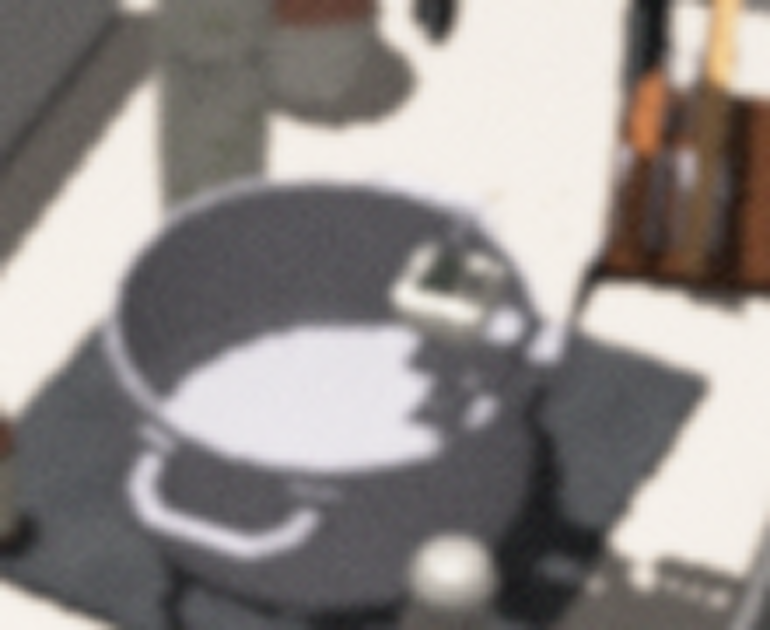

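```bash
python3 - <<'E'
from rim import *
v=np.load("w29s.npy"); c=cam("wrist",dict(tool_pos=v[:3],orientation=v[3:]))
print("head",onz(c,442/1.5,293/1.5,.172))
im=cv2.imread("pics/w29raw.png")[:,:,::-1]; c0=[.536,.009]
for i in range(3): f=rimfit(im,c,c0,angs=list(range(0,65,3))+list(range(120,145,3))+list(range(215,240,3))+list(range(320,360,3))); c0=f[0]
print(f); print(arm.get_state()["joint_velocities"].round(3))
E
```

```text
head [0.46924887 0.04805333 0.172     ]
(array([0.5357487 , 0.00945516]), np.float64(0.09387773493379477), np.float64(0.000263239517344533), 36)
[ 0.     0.022 -0.011 -0.002 -0.007 -0.002]
```

Head centre lies within about 1.6 mm of the eye axis, so the thermometer is upright, and the pan hasn't moved. Handing in.

```bash
python3 -m handwheel '[6.8,0,0,0,0, 6.8,0,0,0,0]' >/dev/null; python3 -c "
from h import *
print(arm.job_done()); print(arm.get_state()['time_s'])"
```

```text
the job is handed in; nothing more can be done
None
the job is handed in; nothing more can be done
```

I took the clip off the board and clipped it onto the near side of the pan's rim, eyes inside, keeping it pressed down while I let go. I then lifted the thermometer out of the middle hole of the block and slid its stem through both eyes until the collar touched the upper one at about 6 N. I released it, backed off and handed in at about 27 s.

**Last checks:**
- **Clip:** just after letting go, two views put the eye at about (0.468, 0.049, 0.135). That is about 2 mm above nominal height and 78 mm from the pan's axis. I did not measure the jaw angle, and only looked at the clip's lean.
- **Thermometer:** at the end its head was about 1.6 mm from the eye axis. The collar touched within about 1 mm of the expected height. I never saw the tip below the lower eye, but the stem met no resistance until the collar touched.
- **Pan:** refitting the rim put its centre within about 0.5 mm of where it started.
- **Bystanders:** I saw no disturbance in the pictures, but did not measure their positions.

**Two things differed from plan:**
- **Green look-alike:** it fell over by itself next to the block in the first second of motion. No contact showed and the gripper was well above it. I left it there.
- **Tool lean:** the tool picked up about 2 to 2.5° that the rows could not fully remove, and the side and wrist views disagreed by several millimetres on the tip's height. I went by the wrist view and felt my way in, so neither affected the fit.

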